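# Press a batch of sanding boards

## Robot

A 6-joint arm with a two-finger parallel gripper is mounted at the origin on the work surface. World frame = base frame: x ahead of the robot, y to its left, z up, the work surface at z = 0. Lengths are in m, angles in rad, forces in N, time in s.
With the tool pointing down it reaches from about 0.325 to 0.85 m from the base axis. Payload 4.4 kg.
Tool frame: the origin (TCP) lies at the very end of the fingers, on their centre line; the grasp point (between the pads) lies 19 mm behind it; z points along the fingers, y is the line along which they close (so a half turn about z gives the same grasp; the last joint's range is limited). The gripper opens to 94 mm and grips with 3 to 60 N. Pads are 16 mm wide; open, the fingers measure 119 mm over their backs; the gripper's body (75 mm by 177 mm) begins 78 mm behind the grasp point.
Start: joints at [-1.458, 0.207, 1.542, -0, 1.393, -0.15], TCP at [0.149, -0.555, 0.205] pointing down, gripper open.
Joint ranges: [-2.73, 2.73], [-0.86, 2.22], [0.23, 2.46], [-1.11, 4.25], [0.08, 2.63], [-2.82, 2.82]. Speed limits (rad/s): [2.79, 2.79, 3.14, 3.14, 3.14, 3.14].

## Interface

Orientations are given as a unit quaternion [w, x, y, z].
In Python, from bench import robot, read_camera, finder gives the robot as it stands. The module is installed in compiled form; this text tells all that it offers.
- The arm moves only by the tool arm_command, never from a script. Its argument "moves" is a list of rows, each a list of 3 entries, a list of its own where there are three numbers: the shift along the tool's x, y, z in mm, then the turn, a rotation vector about the tool's x, y, z in degrees, then the opening, from -1 (shut) to 1 (fully open). In form: [[[dx, dy, dz], [wx, wy, wz], hand], ...]. A call has 1 to 10 rows; each row shifts and turns the commanded pose from where the row before left it, along the tool's axes as they then stand; what a row does not reach is not made up. A row lasts 1/12 s, in which the tool goes at most 41.7 mm and 7.16 degrees, less where a joint would pass 70% of its speed; a pose out of reach is approached as far as the arm can. A call with a gripper value outside its range is refused whole. The fingers move at their own pace and stop on an object; the grip force is fixed at half the most. Time passes only in rows, so rows that do not move let the fingers close. It gives the time, the measured TCP pose, the force, the opening and the grip force at its end, in the units of the state.
- robot.get_obs(): the state, without advancing time (a new reading comes with each control period).
- read_camera(name): name is "side" or "top"; returns a dict with "color" (400x640x3 uint8, blue, green, red), "depth" (400x640 float32, m along the optical axis (not along the pixel's ray), 0 where there is no reading), "fx", "fy", "cx", "cy" (pixels), "camera_from_world" (4x4, takes a point from world to camera coordinates). Camera axes: x right, y down, z forward; pixel columns grow to the right and rows downward; lengths in m; the calibration is good to about 2 mm. A picture is of the moment at which its call begins.
- robot.close_job(): hands the job in; it is judged then, once.
Trained networks look in the newest picture that a camera, given by its name, has taken for a name from the list of things; names that differ only in an ending like _2 or _b are one class to them, and where a whole thing is asked for, a point or a joint stands for the part that bears it (a point fixed in the world has none). Each returns a list of dicts, best first, with "score" (0 to 1); they miss things now and then, are a little off and sometimes report something else, mostly with a low value. They report only what shows in the picture. A call takes as long as a camera call. They do not tell look-alikes from the thing itself.
- finder.find_in(name, camera): "position" ([row, column] in pixels, amid what is visible of it).
- finder.outline_of(name, camera): "pixels" (400x640 bool, what is visible of it) and "position" ([row, column] in pixels, amid what is visible of it).
The state is a dict: "time_s": time; "joints": joint angles; "joint_velocities": joint speeds; "joint_efforts": joint torques, N m; "tcp_pos": TCP position; "ee_rot": TCP orientation; "force": force on the tool from outside, world axes, zero at the start; "wrist_torque": the same for the moment, N m; "finger_gap": finger opening in m; "finger_force": force on a finger pad.
Only numpy, scipy, OpenCV 4.12 (cv2) and the standard library are available. Lean on these libraries where they do the work, as an engineer would, in place of code of your own. Each camera call takes 0.05 s, during which the arm holds its last target. There are 200 camera calls.

## Task

Clear both wooden offcuts, one on the green press's ledge and one on the table beyond it, into the grey tray, and draw every sanding board up out of the slotted block and lean them all side by side in the press, standing on its ledge and flat against its backrest; the bare steel scraper plate stays in its slot. With all the boards in, pull the red lever towards you until the orange bar is firmly against them, keep it there for a second, then ease it slowly all the way back to rest before letting go, and do not knock the white jar about.

Things in the scene. Friction and masses are not known exactly. Their poses are not given: they have to be found in the camera images.
- press: green hand press, fixed; origin on the table below the corner of ledge and backrest; x away from the robot, y along the ledge, z up. Level ledge 50 mm above the table, y -140 to 140, x 0 to 50 mm, lip 6 mm high at x 50-55; body back to x -55; end cheeks at y +-143, 60 mm high. Orange bar when open: at x 93, z 84 mm, 16 mm thick, y -155 to 155
- bed: backrest of the press: plate 10 mm thick, 280 mm long (y), 60 mm high along its slope, leaning 0.35 rad, top towards the robot. Origin mid-foot, in the corner with the ledge; x = outward normal of the bearing face, y along the ledge, z up the slope. A seated board has its back on x = 0, lower back edge at z = 0, centre at y within +-118 mm; room for four
- lever (a joint): press lever with the orange bar, hinge along the press's y, rad; 0 = open, at rest on its stop; grows as the red handle is pulled towards the robot and the bar swings to the backrest; the bar meets 8 mm boards at about 1.2 (stop without boards: 1.3). Sprung: 2.5 N at the handle at rest, 9.5 N at full stroke; snaps back if let go
- lever_grip (a point): middle of the red handle: bar 18 mm thick along the press's y, 60 mm long, 170 mm from the pivot; 150 mm above the table at rest, 190 mid-stroke, 170 when pulled. Can be pinched from above and turns between the fingers; its arm is 33 mm from this point, on the side of the press's middle
- lever_pivot (a point): point on the lever's axis beside the handle (same press y as lever_grip), press x 45, z 20 mm; the handle swings about it in the press's x-z plane
- rack: dark wood block with five slots in a row along its x, fixed; 241 (x) x 66 (y) x 55 (z) mm; origin at the centre of its underside; slots at x = -84, -42, 0, 42, 84 mm, each 11 mm (x) x 54 mm (y), floor 10 mm and mouth 55 mm above the table
- board1: sanding board: wood plate 8 (x) x 50 (y) x 110 (z) mm, about 50 g, both faces alike, coated green; origin at the centre of the underside (8 x 50 end), z towards the other end. Starts upright in a slot of the rack, 65 mm showing above the block, z up, x along the rack's x. May be absent
- board2: sanding board: wood plate 8 (x) x 50 (y) x 110 (z) mm, about 50 g, both faces alike, coated red; origin at the centre of the underside (8 x 50 end), z towards the other end. Starts upright in a slot of the rack, 65 mm showing above the block, z up, x along the rack's x. May be absent
- board3: sanding board: wood plate 8 (x) x 50 (y) x 110 (z) mm, about 50 g, both faces alike, coated yellow; origin at the centre of the underside (8 x 50 end), z towards the other end. Starts upright in a slot of the rack, 65 mm showing above the block, z up, x along the rack's x. May be absent
- board4: sanding board: wood plate 8 (x) x 50 (y) x 110 (z) mm, about 50 g, both faces alike, coated blue; origin at the centre of the underside (8 x 50 end), z towards the other end. Starts upright in a slot of the rack, 65 mm showing above the block, z up, x along the rack's x. May be absent
- scraper: bare steel scraper plate 6 x 50 x 85 mm in one of the rack's slots; stays there; origin at the centre of its underside
- tray: grey open tray 150 (x) x 110 (y) x 40 mm, 4 mm walls and floor, fixed; origin under its centre
- offcut1: wooden offcut 24 (x) x 36 (y) x 22 (z) mm, lying on the press's ledge; origin at the centre of its underside; grip it across its 36 mm length there
- offcut2: wooden offcut 24 (x) x 36 (y) x 22 (z) mm, lying on the table beyond the press; origin at the centre of its underside
- jar: white jar, diameter 60 mm, height 85 mm, bystander standing between rack and press; origin under its centre
Not all that is in view belongs to the job. There is more than one size of the scraper; the one meant has the size given above.

How it is judged:
On the way, in this order (a step that is already met when the one before it is completed fails the run):
1. every board stands on the press ledge, flat against the backrest, lever at rest (x of board1 in the frame of bed between -0.004 and 0.014 m and z of board1 in the frame of bed between -0.008 and 0.012 m and y of board1 in the frame of bed between -0.118 and 0.118 m and angle between the z axis of each of board1, board2, board3, board4 and the z axis of bed, either way round below 0.15 rad and angle between the x axis of each of board1, board2, board3, board4 and the x axis of bed, either way round below 0.25 rad and x of board2 in the frame of bed between -0.004 and 0.014 m and z of board2 in the frame of bed between -0.008 and 0.012 m and y of board2 in the frame of bed between -0.118 and 0.118 m and x of board3 in the frame of bed between -0.004 and 0.014 m and z of board3 in the frame of bed between -0.008 and 0.012 m and y of board3 in the frame of bed between -0.118 and 0.118 m and x of board4 in the frame of bed between -0.004 and 0.014 m and z of board4 in the frame of bed between -0.008 and 0.012 m and y of board4 in the frame of bed between -0.118 and 0.118 m and value of joint lever below 0.1 rad), for 0.2 s.
2. the lever is pulled until the bar is against the boards, and kept there (x of board1 in the frame of bed between -0.004 and 0.014 m and z of board1 in the frame of bed between -0.008 and 0.012 m and y of board1 in the frame of bed between -0.118 and 0.118 m and angle between the z axis of each of board1, board2, board3, board4 and the z axis of bed, either way round below 0.15 rad and angle between the x axis of each of board1, board2, board3, board4 and the x axis of bed, either way round below 0.25 rad and x of board2 in the frame of bed between -0.004 and 0.014 m and z of board2 in the frame of bed between -0.008 and 0.012 m and y of board2 in the frame of bed between -0.118 and 0.118 m and x of board3 in the frame of bed between -0.004 and 0.014 m and z of board3 in the frame of bed between -0.008 and 0.012 m and y of board3 in the frame of bed between -0.118 and 0.118 m and x of board4 in the frame of bed between -0.004 and 0.014 m and z of board4 in the frame of bed between -0.008 and 0.012 m and y of board4 in the frame of bed between -0.118 and 0.118 m and value of joint lever above 1.175 rad), for 0.5 s.
3. the lever is eased back to rest (value of joint lever below 0.06 rad), for 0.2 s.
At the end, for the whole second after the job is handed in: Every board present stands on the press ledge within about 1 cm of the corner, flat against the backrest (within 0.15 rad) and wholly within the ledge's length; both offcuts lie in the tray; the lever is at rest (below 0.06 rad); the scraper plate is still in its slot; all is at rest (x of board1 in the frame of bed between -0.004 and 0.014 m and z of board1 in the frame of bed between -0.008 and 0.012 m and y of board1 in the frame of bed between -0.118 and 0.118 m and angle between the z axis of each of board1, board2, board3, board4 and the z axis of bed, either way round below 0.15 rad and angle between the x axis of each of board1, board2, board3, board4 and the x axis of bed, either way round below 0.25 rad and x of board2 in the frame of bed between -0.004 and 0.014 m and z of board2 in the frame of bed between -0.008 and 0.012 m and y of board2 in the frame of bed between -0.118 and 0.118 m and x of board3 in the frame of bed between -0.004 and 0.014 m and z of board3 in the frame of bed between -0.008 and 0.012 m and y of board3 in the frame of bed between -0.118 and 0.118 m and x of board4 in the frame of bed between -0.004 and 0.014 m and z of board4 in the frame of bed between -0.008 and 0.012 m and y of board4 in the frame of bed between -0.118 and 0.118 m and x of offcut1 in the frame of tray between -0.071 and 0.071 m and y of offcut1 in the frame of tray between -0.051 and 0.051 m and z of each of offcut1, offcut2 in the frame of tray below 0.034 m and x of offcut2 in the frame of tray between -0.071 and 0.071 m and y of offcut2 in the frame of tray between -0.051 and 0.051 m and value of joint lever below 0.06 rad and z of scraper in the frame of rack between -0.01 and 0.02 m and distance of scraper from where it was at the start of the episode below 0.02 m and linear speed of each of board1, board2, board3, board4, offcut1, offcut2 below 0.03 m/s); the robot touches nothing.
It fails at once if the lever snaps back (faster than 2 rad/s) (velocity of joint lever below -2 rad/s).
It fails at once if the scraper plate is drawn from its slot (distance of scraper from where it was at the start of the episode above 0.03 m).
It fails at once if the white jar is knocked away (distance of jar from where it was at the start of the episode above 0.05 m).
Of board1, board2, board3, board4 only 2 to 4 are there at a start; the rules pass over those that are not, and their reading is None.
At some moment in a run one of offcut2 may be knocked a few centimetres aside while the robot is not near it.
It also fails if it takes over 210 s, if anything falls off the work surface, if the arm or the gripper's body presses on something with over 40 N, if the wrist force passes 120 N, or if a joint passes its speed limit or range.

## Working session

There is one attempt and no reset: what is moved stays moved. The work goes in short steps, Python scripts to look and compute and a tool call to move; the robot and the scene stay as the last step left them, time stands still between calls to the robot, and variables do not carry over. Pictures are saved under pics/ and viewed, at most 14 in all, crops included, and the job is handed in when it is done.

Besides the shell and the picture viewer there is one more tool, called after ">>>" by a JSON object that holds its "method" and its "body". arm_command: Moves the arm, as the interface text tells. Its arguments: {"type":"object","properties":{"moves":{"type":"array"}},"required":["moves"]}

```bash
mkdir -p pics; cat > h.py <<'E'
import numpy as np, cv2
from bench import robot, read_camera, finder
from scipy.spatial.transform import Rotation as R
def cam(n):
    return read_camera(n)
def cloud(c):
    d=c["depth"]; v,u=np.mgrid[:400,:640]
    P=np.stack([(u-c["cx"])/c["fx"]*d,(v-c["cy"])/c["fy"]*d,d,np.ones_like(d)],-1)
    W=P@np.linalg.inv(c["camera_from_world"]).T
    W=W[...,:3].copy(); W[d<=0]=np.nan
    return W
def pix(c,p):
    q=c["camera_from_world"]@np.r_[p,1]; return q[1]/q[2]*c["fy"]+c["cy"], q[0]/q[2]*c["fx"]+c["cx"]
E
python3 - <<'E'
from h import *
for n in("top","side"):
    c=cam(n); cv2.imwrite(f"pics/{n}0.png",c["color"]); np.savez(f"{n}0.npz",W=cloud(c),**c)
    print(n,np.linalg.inv(c["camera_from_world"]).round(3).tolist(),c["fx"])
    W=cloud(c)
    for t in "press lever lever_grip rack board1 board2 board3 board4 scraper tray offcut1 offcut2 jar".split():
        try:
            for o in finder.outline_of(t,n)[:3]:
                m=o["pixels"]; p=W[m]; print(t,round(o["score"],2),np.round(o["position"]).tolist(),m.sum(),np.nanmedian(p,0).round(3).tolist(), np.nanmax(p[:,2]).round(3))
        except Exception as e: print(t,e)
o=robot.get_obs(); print(o)
E
```

```text
top [[0.022, -0.992, 0.126, 0.366], [-1.0, -0.02, 0.016, -0.024], [-0.014, -0.126, -0.992, 1.139], [0.0, 0.0, 0.0, 1.0]] 424.9356333407398
press 0.94 [224.0, 352.0] 6475 [0.46, -0.102, 0.052] 0.164
lever 0.84 [193.0, 323.0] 1334 [0.537, -0.031, 0.091] 0.164
lever_grip 0.92 [195.0, 322.0] 1339 [0.538, -0.024, 0.091] 0.164
lever_grip 0.51 [183.0, 183.0] 238 [0.558, 0.328, 0.095] 0.124
rack 0.78 [224.0, 191.0] 2190 [0.456, 0.308, 0.054] 0.061
board1 0.75 [182.0, 183.0] 210 [0.558, 0.326, 0.101] 0.124
board1 0.75 [195.0, 178.0] 241 [0.517, 0.325, 0.092] 0.125
board1 0.61 [215.0, 185.0] 175 [0.475, 0.315, 0.104] 0.123
board2 0.75 [182.0, 183.0] 210 [0.558, 0.326, 0.101] 0.124
board2 0.75 [195.0, 178.0] 241 [0.517, 0.325, 0.092] 0.125
board2 0.61 [215.0, 185.0] 175 [0.475, 0.315, 0.104] 0.123
board3 0.75 [182.0, 183.0] 210 [0.558, 0.326, 0.101] 0.124
board3 0.75 [195.0, 178.0] 241 [0.517, 0.325, 0.092] 0.125
board3 0.61 [215.0, 185.0] 175 [0.475, 0.315, 0.104] 0.123
board4 0.75 [182.0, 183.0] 210 [0.558, 0.326, 0.101] 0.124
board4 0.75 [195.0, 178.0] 241 [0.517, 0.325, 0.092] 0.125
board4 
[... 2092 characters left out ...]
 'joints': array([-1.45848616e+00,  2.06602286e-01,  1.54152352e+00, -1.45013663e-05,
        1.39350372e+00, -1.50494631e-01]), 'joint_velocities': array([ 0.00174052, -0.00124746,  0.00161484,  0.00072524,  0.00027851,
        0.00076297]), 'joint_efforts': array([ 9.31720242e-04, -3.70875442e+01, -2.81751949e+01,  7.00432132e-02,
        2.75389402e-02, -2.46073080e-05]), 'tcp_pos': array([ 0.14936516, -0.55524831,  0.20543419]), 'ee_rot': array([-1.85717141e-05,  9.91378952e-01,  1.31025849e-01, -6.78368601e-06]), 'force': array([ 0.45821729,  0.02621766, -0.20589716]), 'wrist_torque': array([ 0.02431531,  0.03768942, -0.00268739]), 'finger_force': 0.0, 'finger_gap': 0.09388027350329047}
```

View pictures.

```bash
python3 - <<'E'
import cv2
t=cv2.imread("pics/top0.png");s=cv2.imread("pics/side0.png")
cv2.imwrite("pics/t1.png",cv2.resize(t[120:320,120:520],(800,400),interpolation=cv2.INTER_CUBIC))
cv2.imwrite("pics/s1.png",cv2.resize(s[100:400,180:420],(640,800)[:2] if 0 else (480,600),interpolation=cv2.INTER_CUBIC))
E
```

```text
(no output)
```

View pics/t1.png

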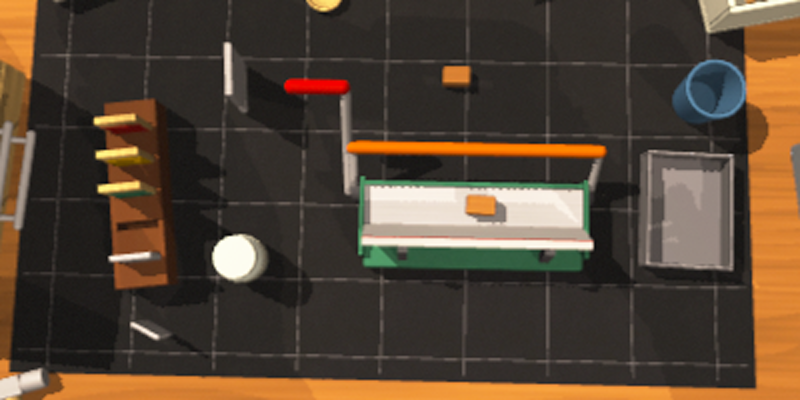

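View pics/s1.png

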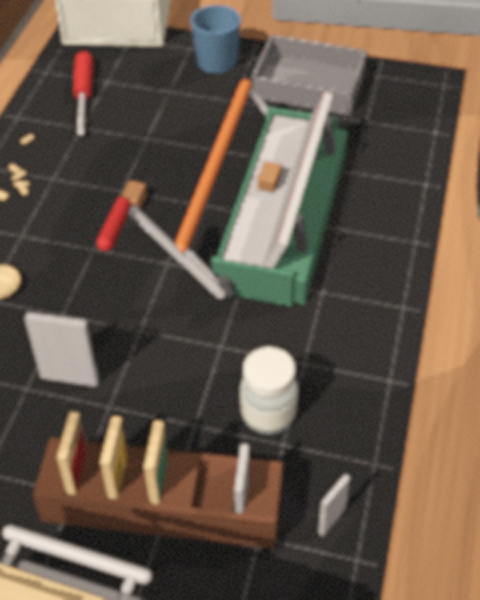

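Three boards are in: red (top crop 120,122), yellow (120,156) and green (122,188). The fourth slot is empty. The scraper candidates in the top crop are the tall plate on the table (232,75), the plate in the rack's fifth slot (133,257) and the small plate on the table (150,328). The one in the rack is the one meant; none of the three gets touched. The offcuts are at (481,205) on the ledge and (456,76) on the table.

```bash
python3 - <<'E'
import numpy as np, cv2
def line(p):
    m=np.median(p,0); q=p[np.linalg.norm(p-m,axis=1)<.3]; m=q.mean(0); u,s,v=np.linalg.svd(q-m); return m,v[0]
for n in("top","side"):
    d=np.load(n+"0.npz"); W=d["W"]; h=cv2.cvtColor(d["color"],cv2.COLOR_BGR2HSV).astype(int); H,S,V=h[...,0],h[...,1],h[...,2]
    print("==",n)
    x,y,z=W[...,0],W[...,1],W[...,2]
    o=(H>5)&(H<20)&(S>200)&(V>120)&(z>.07)&(z<.11)&(x>.5)&(x<.6)&(abs(y+.1)<.25)
    p=W[o]; m,v=line(p); t=(p-m)@v; print("bar",len(p),m.round(4),v.round(4),"ends",(m+v*t.min()).round(4),(m+v*t.max()).round(4))
    r=((H<5)|(H>175))&(S>150)&(V>90)&(z>.12)&(x>.5)&(x<.8)&(abs(y)<.25)
    p=W[r]; m,v=line(p); t=(p-m)@v; print("handle",len(p),m.round(4),v.round(4),t.min().round(4),t.max().round(4),p.max(0).round(4),p.min(0).round(4))
    # backrest
    b=(x>.38)&(x<.46)&(y>-.22)&(y<.01)&(z>.065)&(z<.1)
    p=W[b]
    A=np.c_[p[:,1],p[:,2],np.ones(len(p))]; w=np.ones(len(p),bool)
    for _ in range(8):
        k=np.linalg.lstsq(A[w],p[w,0],rcond=None)[0]; e=p[:,0]-A@k; w=abs(e)<max(.003,1.5*np.std(e[w]) if _<3 else .003)
    print("back n",len(p),w.sum(),"x=ky*y+kz*z+c",k.round(4),"corner x at y=-.1:",(k@[-.1,.05,1]).round(4),"lean",np.arctan(-k[1]).round(3))
    L=(x>.44)&(x<.48)&(y>-.22)&(y<.01)&(z>.04)&(z<.056); print("ledge z",np.median(z[L]).round(4))
    g=(H>40)&(H<90)&(S>80)&(x>.36)&(x<.55)&(abs(y+.1)<.25)&(z>.01); p=W[g]; print("green y",np.percentile(p[:,1],[.5,99.5]).round(4),"x",np.percentile(p[:,0],[.5,99.5]).round(4))
    for nm,sel in (("off1",(z>.06)&(z<.085)&(x>.44)&(x<.5)&(y<0)&(y>-.23)),("off2",(z>.01)&(z<.04)&(x>.58)&(x<.72)&(y<0)&(y>-.2))):
        s=sel&(H>3)&(H<25)&(S>90); p=W[s]; zt=np.percentile(p[:,2],90); q=p[p[:,2]>zt-.005]; print(nm,len(p),zt.round(4),q.mean(0).round(4),cv2.minAreaRect((q[:,:2]*1000).astype(np.float32)))
    for nm,c in (("red",.558),("yel",.517),("grn",.475),("scr",.391)):
        s=(abs(x-c)<.018)&(abs(y-.32)<.045)&(z>.065); p=W[s]; q=p[p[:,2]>p[:,2].max()-.006]; print(nm,len(p),p[:,2].max().round(4),q.mean(0).round(4),cv2.minAreaRect((q[:,:2]*1000).astype(np.float32)))
    s=(abs(x-.46)<.14)&(abs(y-.32)<.06)&(z>.05)&(z<.06); p=W[s]; print("rack",cv2.minAreaRect((p[:,:2]*1000).astype(np.float32)))
    s=(abs(x-.47)<.12)&(abs(y+.4)<.09)&(z>.034)&(z<.05); p=W[s]; print("tray",cv2.minAreaRect((p[:,:2]*1000).astype(np.float32)), p[:,2].max())
    s=(abs(x-.39)<.05)&(abs(y-.19)<.05)&(z>.08)&(z<.1); p=W[s]; print("jar",p.mean(0).round(4))
E
```

```text
== top
bar 810 [ 0.5362 -0.1169  0.0898] [-2.e-03  1.e+00  5.e-04] ends [ 0.5365 -0.2759  0.0897] [0.5359 0.0437 0.0898]
handle 237 [0.5966 0.0802 0.1564] [-0.0046 -1.     -0.0046] -0.0378 0.0386 [0.607  0.118  0.1635] [0.5888 0.0416 0.1484]
back n 465 387 x=ky*y+kz*z+c [-0.0009 -0.3639  0.4619] corner x at y=-.1: 0.4438 lean 0.349
ledge z 0.0497
green y [-0.2597  0.0304] x [0.3888 0.4999]
off1 135 0.074 [ 0.4685 -0.1219  0.0719] ((468.945556640625, -123.23810577392578), (22.927019119262695, 35.741859436035156), 0.402148574590683)
off2 127 0.0235 [ 0.6477 -0.0934  0.0217] ((647.5327758789062, -93.0947265625), (22.85586929321289, 35.53031921386719), 1.3885691165924072)
red 181 0.1239 [0.5598 0.3306 0.1205] ((560.1776123046875, 329.76123046875), (8.159253120422363, 49.76356887817383), 7.061340808868408)
yel 165 0.125 [0.5184 0.3245 0.121 ] ((518.7802734375, 324.7443542480469), (7.900276184082031, 48.885597229003906), 7.044933795928955)
grn 150 0.1232 [0.4767 0.3201 0.1203] ((477.1601867675781, 319.768310546875), (8.321767807006836, 49.353492736816406), 8.197190284729004)
scr 74 0.099 [0.3935 0.3104 0.0957] ((393.6287841796875, 309.8225402832031), (5.964413642883301, 50.626712799072266), 7.441899299621582)
rack ((477.1932067871094, 320.180908203125), (241.19766235351562, 68.11871337890625), 6.727692127227783)
tray ((493.16644287109375, -395.82342529296875), (110.87870788574219, 194.53468322753906), 88.07649230957031) 0.04887025220200303
jar [0.3961 0.1833 0.0848]
== side
  return _methods._mean(a, axis=axis, dtype=dtype,
  ret = um.true_divide(
<stdin>:3: RuntimeWarning: Mean of empty slice.
Traceback (most recent call last):
ValueError: zero-size array to reduction operation minimum which has no identity
```

>>> {"method": "arm_command", "body": {"moves": [[[0,0,0],[0,0,5],0.2],[[0,0,0],[0,0,5],0.2],[[0,0,0],[0,0,5],0.2],[[21,-29,0],[0,0,0],0.2],[[21,-29,0],[0,0,0],0.2],[[21,-29,0],[0,0,0],0.2],[[21,-29,0],[0,0,0],0.2],[[21,-29,0],[0,0,0],0.2],[[21,-29,0],[0,0,0],0.2],[[21,-29,0],[0,0,0],0.2]]}}

```text
time_s: 2.23
tcp_pos: [0.2969, -0.3507, 0.2056]
ee_rot: [0.0, 1.0, 0.0, 0.0]
force: [1.1, 0.3, 0.5]
finger_gap: 0.0565
finger_force: 0.0
```

>>> {"method": "arm_command", "body": {"moves": [[[21,-29,0],[0,0,0],0.2],[[21,-29,0],[0,0,0],0.2],[[21,-29,0],[0,0,0],0.2],[[21,-29,0],[0,0,0],0.2],[[21,-29,0],[0,0,0],0.2],[[21,-29,0],[0,0,0],0.2],[[21,-29,0],[0,0,0],0.2],[[5,3,0],[0,0,0],0.2],[[0,0,30],[0,0,0],0.2],[[0,0,0],[0,0,0],0.2]]}}

```text
time_s: 3.07
tcp_pos: [0.4455, -0.1502, 0.1716]
ee_rot: [-0.002, 1.0, 0.001, -0.003]
force: [-0.8, 0.4, -1.5]
finger_gap: 0.0561
finger_force: 0.0
```

>>> {"method": "arm_command", "body": {"moves": [[[23,-27,0],[0,0,0],0.2],[[0,0,0],[0,0,0],0.2],[[0,0,30],[0,0,0],0.2],[[0,0,30],[0,0,0],0.2],[[0,0,30],[0,0,0],0.2],[[0,0,17],[0,0,0],0.2],[[0,0,8],[0,0,0],0.2],[[0,0,0],[0,0,0],0.2],[[0,0,0],[0,0,0],-1],[[0,0,0],[0,0,0],-1]]}}

```text
time_s: 3.9
tcp_pos: [0.4723, -0.126, 0.0622]
ee_rot: [0.001, 1.0, 0.0, 0.001]
force: [-0.1, 0.7, -0.5]
finger_gap: 0.0465
finger_force: 0.0
```

>>> {"method": "arm_command", "body": {"moves": [[[0,0,0],[0,0,0],-1],[[0,0,0],[0,0,0],-1],[[0,0,0],[0,0,0],-1],[[0,0,0],[0,0,0],-1]]}}

```text
time_s: 4.23
tcp_pos: [0.4723, -0.1256, 0.0621]
ee_rot: [0.001, 1.0, 0.001, 0.001]
force: [-0.5, -0.1, 6.1]
finger_gap: 0.0357
finger_force: 29.9
```

>>> {"method": "arm_command", "body": {"moves": [[[0,0,-30],[0,0,0],-1],[[0,0,-35],[0,0,0],-1],[[0,0,-35],[0,0,0],-1],[[-4,34,0],[0,0,0],-1],[[-4,34,0],[0,0,0],-1],[[-4,34,0],[0,0,0],-1],[[-4,34,0],[0,0,0],-1],[[-4,34,0],[0,0,0],-1],[[-4,34,0],[0,0,0],-1],[[-4,34,0],[0,0,0],-1]]}}

```text
time_s: 5.07
tcp_pos: [0.4427, -0.3644, 0.1605]
ee_rot: [-0.0, 1.0, 0.001, 0.0]
force: [0.8, -0.4, 0.1]
finger_gap: 0.0354
finger_force: 29.9
```

>>> {"method": "arm_command", "body": {"moves": [[[-4,34,0],[0,0,0],-1],[[0,0,0],[0,0,0],-1],[[0,0,35],[0,0,0],-1],[[0,0,35],[0,0,0],-1],[[0,0,35],[0,0,0],-1],[[0,0,20],[0,0,0],-1],[[0,0,6],[0,0,0],-1],[[0,0,0],[0,0,0],-1]]}}

```text
time_s: 5.73
tcp_pos: [0.438, -0.3948, 0.0272]
ee_rot: [-0.002, 1.0, 0.001, -0.002]
force: [0.1, 0.8, -0.2]
finger_gap: 0.0354
finger_force: 29.9
```

>>> {"method": "arm_command", "body": {"moves": [[[0,0,5],[0,0,0],-1],[[0,0,0],[0,0,0],0.2],[[0,0,0],[0,0,0],0.2],[[0,0,0],[0,0,0],0.2],[[0,0,0],[0,0,0],0.2],[[0,0,-30],[0,0,0],0.2],[[0,0,-40],[0,0,0],0.2],[[0,0,-40],[0,0,0],0.2],[[0,0,-40],[0,0,0],0.2],[[0,0,0],[0,0,0],0.2]]}}

```text
time_s: 6.57
tcp_pos: [0.4436, -0.4021, 0.1857]
ee_rot: [0.007, 1.0, 0.001, 0.006]
force: [1.1, -1.3, 1.3]
finger_gap: 0.0563
finger_force: 0.0
```

```bash
cat >> h.py <<'E'
def hsv(c): 
    h=cv2.cvtColor(c["color"],cv2.COLOR_BGR2HSV).astype(int); return h[...,0],h[...,1],h[...,2]
def wood(n="top",box=(.58,.75,-.3,.1,.008,.04)):
    c=cam(n); W=cloud(c); H,S,V=hsv(c); x,y,z=np.moveaxis(W,-1,0)
    s=(H>3)&(H<25)&(S>90)&(x>box[0])&(x<box[1])&(y>box[2])&(y<box[3])&(z>box[4])&(z<box[5])
    p=W[s]; 
    if len(p)<20: print("none",len(p)); return c
    q=p[p[:,2]>np.percentile(p[:,2],90)-.006]; print(len(p),q.mean(0).round(4),cv2.minAreaRect((q[:,:2]*1000).astype(np.float32))); return c
E
python3 - <<'E'
from h import *
wood(); wood("top",(.38,.56,-.46,-.33,.012,.05)); print(robot.get_obs()["tcp_pos"])
E
```

```text
155 [ 0.6478 -0.0927  0.0219] ((647.571533203125, -93.11228942871094), (22.786296844482422, 35.10956573486328), 0.6407864689826965)
111 [ 0.4367 -0.3905  0.0257] ((436.930908203125, -390.2928161621094), (27.761951446533203, 23.839763641357422), 88.84571075439453)
[ 0.44057439 -0.39862734  0.17806746]
```

>>> {"method": "arm_command", "body": {"moves": [[[21,-31,0],[0,0,0],0.2],[[21,-31,0],[0,0,0],0.2],[[21,-31,0],[0,0,0],0.2],[[21,-31,0],[0,0,0],0.2],[[21,-31,0],[0,0,0],0.2],[[21,-31,0],[0,0,0],0.2],[[21,-31,0],[0,0,0],0.2],[[21,-31,0],[0,0,0],0.2],[[21,-31,0],[0,0,0],0.2],[[18,-26,0],[0,0,0],0.2]]}}

```text
time_s: 7.5
tcp_pos: [0.6454, -0.0889, 0.1718]
ee_rot: [-0.001, 1.0, 0.001, -0.002]
force: [0.5, -0.5, -0.1]
finger_gap: 0.0565
finger_force: 0.0
```

>>> {"method": "arm_command", "body": {"moves": [[[0,0,0],[0,0,0],0.2],[[0,0,20],[0,0,0],0.2],[[0,0,35],[0,0,0],0.2],[[0,0,35],[0,0,0],0.2],[[0,0,30],[0,0,0],0.2],[[0,0,20],[0,0,0],0.2],[[0,0,0],[0,0,0],0.2]]}}

```text
time_s: 8.08
tcp_pos: [0.6387, -0.0905, 0.0261]
ee_rot: [-0.002, 1.0, 0.0, -0.008]
force: [-1.8, -0.4, -0.2]
finger_gap: 0.0563
finger_force: 0.0
```

>>> {"method": "arm_command", "body": {"moves": [[[4,2,14],[0,0,0],0.2],[[0,0,0],[0,0,0],0.2],[[0,0,0],[0,0,0],-1],[[0,0,0],[0,0,0],-1],[[0,0,0],[0,0,0],-1],[[0,0,0],[0,0,0],-1],[[0,0,0],[0,0,0],-1],[[0,0,0],[0,0,0],-1]]}}

```text
time_s: 8.75
tcp_pos: [0.6517, -0.0921, 0.0231]
ee_rot: [-0.001, 1.0, 0.0, 0.002]
force: [0.4, 6.7, 8.4]
finger_gap: 0.0199
finger_force: 10.9
```

```bash
python3 - <<'E'
from h import *
c=wood("side"); cv2.imwrite("pics/s2.png",cv2.resize(c["color"][140:260,200:360],(800,600)))
o=robot.get_obs(); print({k:np.round(o[k],4) for k in("time_s","tcp_pos","force","finger_gap","finger_force")})
E
```

```text
68 [ 0.639  -0.0949  0.0206] ((640.0317993164062, -92.3477783203125), (11.715024948120117, 41.36872482299805), 1.410264253616333)
{'time_s': np.float64(8.8), 'tcp_pos': array([ 0.652 , -0.0917,  0.0234]), 'force': array([-1.2684, 10.0022, 12.5027]), 'finger_gap': np.float64(0.0159), 'finger_force': np.float64(14.9127)}
```

View pics/s2.png

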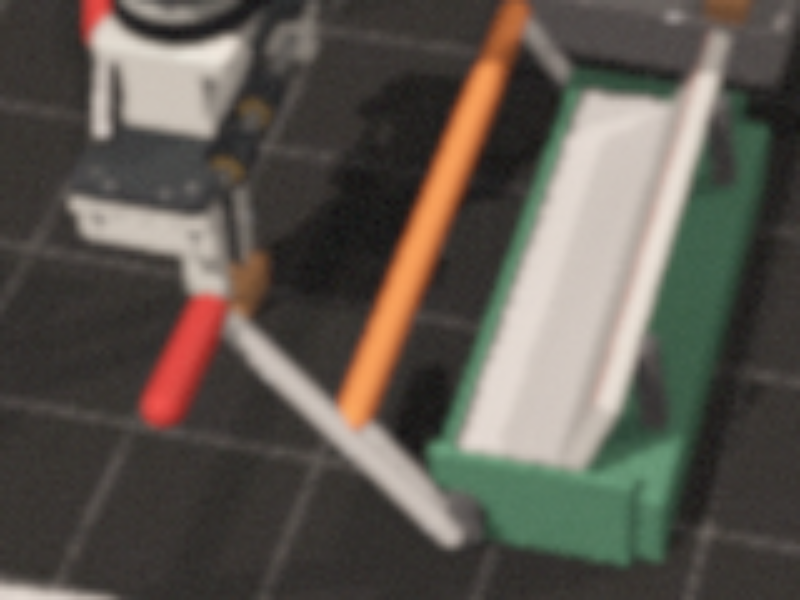

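The fingers closed just above the offcut, because I came down 14 mm too little. It still sits at about (250,280) in the crop, so I open, lower and grip again.

>>> {"method": "arm_command", "body": {"moves": [[[0,0,-10],[0,0,0],0.2],[[0,0,0],[0,0,0],0.2],[[0,0,0],[0,0,0],0.2],[[0,0,0],[0,0,0],0.2],[[0,0,0],[0,0,0],0.2],[[0,0,0],[0,0,0],0.2]]}}

```text
time_s: 9.3
tcp_pos: [0.6493, -0.0939, 0.0297]
ee_rot: [-0.0, 1.0, 0.0, -0.001]
force: [-0.2, -0.1, 0.2]
finger_gap: 0.0528
finger_force: 0.0
```

```bash
python3 - <<'E'
from h import *
for n in("side","top"): wood(n)
o=robot.get_obs(); print({k:np.round(o[k],4) for k in("time_s","tcp_pos","force","finger_gap","finger_force")})
E
```

```text
99 [ 0.6427 -0.0986  0.0192] ((638.3994140625, -90.2435302734375), (21.39198875427246, 53.27772903442383), 18.383190155029297)
none 17
{'time_s': np.float64(9.4), 'tcp_pos': array([ 0.6495, -0.0939,  0.0299]), 'force': array([-0.8455,  1.2062, -0.4095]), 'finger_gap': np.float64(0.0561), 'finger_force': np.float64(0.0)}
```

>>> {"method": "arm_command", "body": {"moves": [[[0,0,0],[0,0,0],0.6],[[0,0,0],[0,0,0],0.6],[[0,0,0],[0,0,0],0.6],[[0,0,0],[0,0,0],0.6],[[0,0,10],[0,0,0],0.6],[[0,0,10],[0,0,0],0.6],[[0,0,0],[0,0,0],0.6],[[0,0,0],[0,0,0],-1],[[0,0,0],[0,0,0],-1],[[0,0,0],[0,0,0],-1]]}}

```text
time_s: 10.23
tcp_pos: [0.6501, -0.0938, 0.0106]
ee_rot: [0.0, 1.0, 0.001, 0.0]
force: [0.3, -0.4, 0.3]
finger_gap: 0.0587
finger_force: 0.0
```

>>> {"method": "arm_command", "body": {"moves": [[[0,0,0],[0,0,0],-1],[[0,0,0],[0,0,0],-1],[[0,0,0],[0,0,0],-1],[[0,0,0],[0,0,0],-1],[[0,0,0],[0,0,0],-1],[[0,0,0],[0,0,0],-1]]}}

```text
time_s: 10.73
tcp_pos: [0.6502, -0.094, 0.0109]
ee_rot: [0.0, 1.0, 0.0, 0.0]
force: [0.9, -0.7, 1.4]
finger_gap: 0.0356
finger_force: 30.0
```

>>> {"method": "arm_command", "body": {"moves": [[[0,0,-30],[0,0,0],-1],[[0,0,-40],[0,0,0],-1],[[0,0,-40],[0,0,0],-1],[[0,0,-40],[0,0,0],-1],[[0,0,-20],[0,0,0],-1],[[-16,30,0],[0,0,0],-1],[[-16,30,0],[0,0,0],-1],[[-16,30,0],[0,0,0],-1],[[-16,30,0],[0,0,0],-1],[[-16,30,0],[0,0,0],-1]]}}

```text
time_s: 11.57
tcp_pos: [0.569, -0.2446, 0.1803]
ee_rot: [-0.0, 1.0, 0.001, -0.0]
force: [-0.1, -0.7, -0.6]
finger_gap: 0.0355
finger_force: 30.0
```

>>> {"method": "arm_command", "body": {"moves": [[[-16,30,0],[0,0,0],-1],[[-16,30,0],[0,0,0],-1],[[-16,30,0],[0,0,0],-1],[[-16,30,0],[0,0,0],-1],[[-16,30,0],[0,0,0],-1],[[0,0,0],[0,0,0],-1],[[0,0,40],[0,0,0],-1],[[0,0,40],[0,0,0],-1],[[0,0,40],[0,0,0],-1],[[0,0,0],[0,0,0],-1]]}}

```text
time_s: 12.4
tcp_pos: [0.4845, -0.3875, 0.0507]
ee_rot: [-0.007, 1.0, 0.0, -0.006]
force: [-1.6, 2.2, -1.6]
finger_gap: 0.0356
finger_force: 30.0
```

>>> {"method": "arm_command", "body": {"moves": [[[3,8,25],[0,0,0],-1],[[0,0,16],[0,0,0],-1],[[0,0,0],[0,0,0],-1],[[0,0,0],[0,0,0],0.2],[[0,0,0],[0,0,0],0.2],[[0,0,0],[0,0,0],0.2],[[0,0,0],[0,0,0],0.2],[[0,0,-40],[0,0,0],0.2],[[0,0,-40],[0,0,0],0.2],[[0,0,-40],[0,0,-6],0.2]]}}

```text
time_s: 13.23
tcp_pos: [0.4928, -0.4014, 0.141]
ee_rot: [-0.0, 0.999, 0.054, -0.0]
force: [0.6, -1.3, 0.9]
finger_gap: 0.0563
finger_force: 0.0
```

>>> {"method": "arm_command", "body": {"moves": [[[0,0,-40],[0,0,-6],-0.36],[[0,0,-40],[0,0,-6],-0.36],[[0,0,0],[0,0,-6],-0.36],[[0,0,0],[0,0,-6],-0.36],[[0,0,0],[0,0,-6],-0.36],[[0,0,0],[0,0,-6],-0.36],[[0,0,0],[0,0,-6],-0.36],[[0,0,0],[0,0,-6],-0.36],[[0,0,0],[0,0,-6],-0.36],[[0,0,0],[0,0,-6],-0.36]]}}

```text
time_s: 14.07
tcp_pos: [0.4934, -0.402, 0.2208]
ee_rot: [0.001, 0.837, 0.547, 0.0]
force: [0.1, -1.0, -0.2]
finger_gap: 0.0301
finger_force: 0.0
```

>>> {"method": "arm_command", "body": {"moves": [[[0,0,0],[0,0,-6],-0.36],[[0,0,0],[0,0,-6],-0.36],[[0,0,0],[0,0,-6],-0.36],[[0,0,0],[0,0,-6],-0.36],[[36,0,0],[0,0,0],-0.36],[[36,0,0],[0,0,0],-0.36],[[36,0,0],[0,0,0],-0.36],[[36,0,0],[0,0,0],-0.36],[[36,0,0],[0,0,0],-0.36],[[36,0,0],[0,0,0],-0.36]]}}

```text
time_s: 14.9
tcp_pos: [0.4929, -0.1844, 0.2207]
ee_rot: [0.001, 0.707, 0.707, 0.0]
force: [0.6, -0.2, 0.3]
finger_gap: 0.0298
finger_force: 0.0
```

```bash
python3 - <<'E'
from h import *
for n in("top","side"): wood(n,(.38,.56,-.46,-.33,.012,.05))
c=cam("top"); x,y,z=np.moveaxis(cloud(c),-1,0); s=(x>.38)&(x<.56)&(y<-.3)&(y>-.48)&(z>.034)&(z<.05);print(np.percentile(x[s],[1,99]),np.percentile(y[s],[1,99]))
o=robot.get_obs(); print({k:np.round(o[k],4) for k in("time_s","tcp_pos","ee_rot","force","finger_gap","joints")})
E
```

```text
105 [ 0.4397 -0.4     0.0255] ((458.2596740722656, -399.33184814453125), (29.65837860107422, 68.06217193603516), 86.09126281738281)
157 [ 0.4578 -0.3966  0.0226] ((445.459228515625, -411.12603759765625), (69.43818664550781, 104.25648498535156), 88.7136459350586)
[0.39499427 0.5429178 ] [-0.45072775 -0.36000793]
{'time_s': np.float64(15.05), 'tcp_pos': array([ 0.4932, -0.1838,  0.2208]), 'ee_rot': array([1.000e-03, 7.053e-01, 7.089e-01, 3.000e-04]), 'force': array([-0.9748,  1.0171, -0.1995]), 'finger_gap': np.float64(0.0299), 'joints': array([-0.5212,  0.0894,  1.6431,  0.    ,  1.4071, -0.5263])}
```

>>> {"method": "arm_command", "body": {"moves": [[[36,-1,0],[0,0,0],-0.36],[[36,-1,0],[0,0,0],-0.36],[[36,-1,0],[0,0,0],-0.36],[[36,-1,0],[0,0,0],-0.36],[[36,-1,0],[0,0,0],-0.36],[[36,-1,0],[0,0,0],-0.36],[[36,-1,0],[0,0,0],-0.36],[[36,-1,0],[0,0,0],-0.36],[[36,-1,0],[0,0,0],-0.36],[[36,-1,0],[0,0,0],-0.36]]}}

```text
time_s: 15.88
tcp_pos: [0.4836, 0.1747, 0.2204]
ee_rot: [0.001, 0.707, 0.707, 0.001]
force: [0.6, -0.4, -0.1]
finger_gap: 0.0303
finger_force: 0.0
```

>>> {"method": "arm_command", "body": {"moves": [[[36,-1,0],[0,0,0],-0.36],[[36,-1,0],[0,0,0],-0.36],[[36,-1,0],[0,0,0],-0.36],[[36,-2,0],[0,0,0],-0.36],[[0,0,0],[0,0,-7],-0.36],[[0,0,35],[0,0,0],-0.36],[[0,0,35],[0,0,0],-0.36],[[0,0,10],[0,0,0],-0.36],[[0,0,0],[0,0,0],-0.36],[[0,0,0],[0,0,0],-0.36]]}}

```text
time_s: 16.72
tcp_pos: [0.4783, 0.3175, 0.1399]
ee_rot: [0.0, 0.663, 0.749, -0.0]
force: [0.3, 1.1, 0.8]
finger_gap: 0.0299
finger_force: 0.0
```

```bash
cat >> h.py <<'E'
def st():
    o=robot.get_obs(); print({k:np.round(o[k],4).tolist() for k in("time_s","tcp_pos","ee_rot","force","finger_gap","finger_force")}); return o
def go(p,o=None):
    "tool-frame mm to reach world p"
    o=o or robot.get_obs(); q=o["ee_rot"]; r=R.from_quat([q[1],q[2],q[3],q[0]]); print("tool shift",(r.inv().apply(np.array(p)-o["tcp_pos"])*1000).round(1), "y axis",r.apply([0,1,0]).round(3)); return r
E
python3 -c "
from h import *
st(); go([.477,.320,.083])"
```

```text
{'time_s': 16.7167, 'tcp_pos': [0.4783, 0.3175, 0.1399], 'ee_rot': [0.0001, 0.6627, 0.7489, -0.0], 'force': [0.3105, 1.089, 0.8475], 'finger_gap': 0.0299, 'finger_force': 0.0}
tool shift [ 2.7 -1.  56.9] y axis [0.993 0.122 0.   ]
```

>>> {"method": "arm_command", "body": {"moves": [[[3,-1,25],[0,0,0],-0.36],[[0,0,25],[0,0,0],-0.36],[[0,0,7],[0,0,0],-0.36],[[0,0,0],[0,0,0],-0.36],[[0,0,0],[0,0,0],-1],[[0,0,0],[0,0,0],-1],[[0,0,0],[0,0,0],-1],[[0,0,0],[0,0,0],-1],[[0,0,0],[0,0,0],-1],[[0,0,0],[0,0,0],-1]]}}

```text
time_s: 17.55
tcp_pos: [0.4773, 0.3215, 0.0842]
ee_rot: [0.001, 0.662, 0.749, 0.001]
force: [-0.4, 0.1, 5.3]
finger_gap: 0.0077
finger_force: 30.0
```

>>> {"method": "arm_command", "body": {"moves": [[[0,0,-10],[0,0,0],-1],[[0,0,-15],[0,0,0],-1],[[0,0,-20],[0,0,0],-1],[[0,0,-30],[0,0,0],-1],[[0,0,-30],[0,0,0],-1],[[0,0,-30],[0,0,0],-1],[[0,0,0],[0,0,7],-1],[[0,0,0],[0,0,0],-1],[[0,0,0],[0,0,0],-1]]}}

```text
time_s: 18.3
tcp_pos: [0.4757, 0.3207, 0.2174]
ee_rot: [-0.0, 0.706, 0.708, -0.0]
force: [-0.3, -0.2, -0.4]
finger_gap: 0.0076
finger_force: 30.0
```

>>> {"method": "arm_command", "body": {"moves": [[[-36,-4,0],[0,0,0],-1],[[-36,-4,0],[0,0,0],-1],[[-36,-4,0],[0,0,0],-1],[[-36,-4,0],[0,0,0],-1],[[-36,-4,0],[0,0,0],-1],[[-36,-4,0],[0,0,0],-1],[[-36,-4,0],[0,0,0],-1],[[-36,-4,0],[0,0,0],-1],[[-36,-4,0],[0,0,0],-1],[[-36,-4,0],[0,0,0],-1]]}}

```text
time_s: 19.13
tcp_pos: [0.4345, -0.0403, 0.2157]
ee_rot: [-0.002, 0.706, 0.709, -0.001]
force: [1.2, 0.4, -1.1]
finger_gap: 0.008
finger_force: 30.0
```

>>> {"method": "arm_command", "body": {"moves": [[[-36,-4,0],[0,0,0],-1],[[-36,-4,0],[0,0,0],-1],[[-36,-4,0],[0,0,0],-1],[[-36,-4,0],[0,0,0],-1],[[0,0,0],[-5,0,0],-1],[[0,0,0],[-5,0,0],-1],[[0,0,0],[-5,0,0],-1],[[0,0,0],[-5,0,0],-1],[[0,0,0],[0,0,0],-1],[[0,0,0],[0,0,0],-1]]}}

```text
time_s: 19.97
tcp_pos: [0.4187, -0.1825, 0.2154]
ee_rot: [0.121, 0.697, 0.697, 0.122]
force: [-0.2, -0.2, -0.2]
finger_gap: 0.0079
finger_force: 30.0
```

```bash
cat >> h.py <<'E'
O=np.array([.4438,-.1155,.05]); N=np.array([.939,0,.343]); Z=np.array([-.343,0,.939])
def bedtcp(y,n,z): return O+np.array([0,y,0])+N*(.004+n)+Z*(.074+z)
E
python3 -c "
from h import *
st(); r=go(bedtcp(-.075,.008,.03)); print(r.apply([0,0,1]).round(4))"
```

```text
{'time_s': 19.9667, 'tcp_pos': [0.4187, -0.1825, 0.2154], 'ee_rot': [0.1207, 0.6967, 0.6966, 0.1222], 'force': [-0.19, -0.1619, -0.2159], 'finger_gap': 0.0079, 'finger_force': 29.9998}
tool shift [ -8.2 -20.9  60.1] y axis [ 0.941 -0.001  0.338]
[ 0.3383  0.002  -0.941 ]
```

>>> {"method": "arm_command", "body": {"moves": [[[-8,0,20],[0,0,0],-1],[[0,-21,20],[0,0,0],-1],[[0,0,20],[0,0,0],-1],[[0,0,15],[0,0,0],-1],[[0,0,8],[0,0,0],-1],[[0,0,4],[0,0,0],-1],[[0,-3,0],[0,0,0],-1],[[0,-2,0],[0,0,0],-1],[[0,0,0],[0,0,0],-1]]}}

```text
time_s: 20.72
tcp_pos: [0.4262, -0.1914, 0.1275]
ee_rot: [0.123, 0.696, 0.697, 0.123]
force: [-0.7, -0.4, -0.4]
finger_gap: 0.008
finger_force: 30.0
```

```bash
python3 -c "
from h import *
st(); r=go(bedtcp(-.075,0,0))"
```

```text
{'time_s': 20.7167, 'tcp_pos': [0.4262, -0.1914, 0.1275], 'ee_rot': [0.1232, 0.6958, 0.6969, 0.1227], 'force': [-0.6749, -0.3666, -0.3935], 'finger_gap': 0.008, 'finger_force': 29.9998}
tool shift [ 0.9 -6.   4.9] y axis [0.94  0.002 0.343]
```

Small steps until contact.

>>> {"method": "arm_command", "body": {"moves": [[[0,-3,0],[0,0,0],-1],[[0,-2,0],[0,0,0],-1],[[0,0,3],[0,0,0],-1],[[0,0,1],[0,0,0],-1],[[0,0,0],[0,0,0],-1],[[0,0,0],[0,0,0],-1]]}}

```text
time_s: 21.22
tcp_pos: [0.4226, -0.1911, 0.1213]
ee_rot: [0.123, 0.696, 0.697, 0.123]
force: [0.3, -0.7, -0.2]
finger_gap: 0.008
finger_force: 30.0
```

```bash
python3 -c "
from h import *
st(); r=go(bedtcp(-.075,0,0))
c=cam('side'); cv2.imwrite('pics/s3.png',cv2.resize(c['color'][110:230,240:400],(800,600)))"
```

```text
{'time_s': 21.2167, 'tcp_pos': [0.4226, -0.1911, 0.1213], 'ee_rot': [0.1227, 0.6961, 0.6967, 0.1229], 'force': [0.2515, -0.6651, -0.1712], 'finger_gap': 0.008, 'finger_force': 29.9999}
tool shift [ 0.6 -0.6  0.3] y axis [0.94  0.001 0.342]
```

View pics/s3.png

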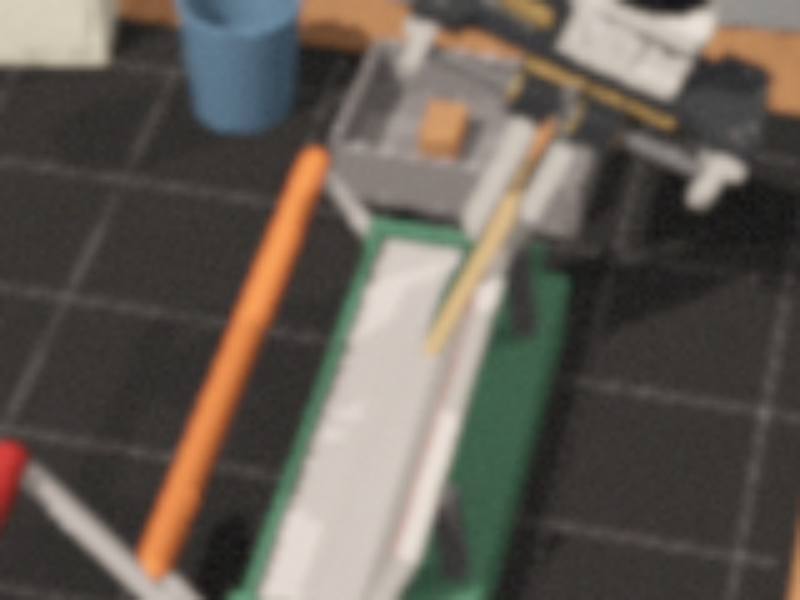

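The board is aligned: its edge runs from (550,130) to the corner at (432,350), parallel to the backrest. A small final press, then release.

>>> {"method": "arm_command", "body": {"moves": [[[0,-1,1],[0,0,0],-1],[[0,-1,1],[0,0,0],-1],[[0,0,0],[0,0,0],-1]]}}

```text
time_s: 21.52
tcp_pos: [0.4226, -0.1915, 0.1207]
ee_rot: [0.124, 0.696, 0.697, 0.124]
force: [-3.8, 3.0, 10.8]
finger_gap: 0.0078
finger_force: 30.0
```

>>> {"method": "arm_command", "body": {"moves": [[[0,0,0],[0,0,0],-0.5],[[0,0,0],[0,0,0],-0.5],[[0,0,0],[0,0,0],-0.5],[[0,0,-15],[0,0,0],-0.5],[[0,0,-25],[0,0,0],-0.5],[[0,0,-30],[0,0,0],-0.5],[[0,0,-30],[5,0,0],-0.36],[[0,0,0],[5,0,0],-0.36],[[0,0,0],[5,0,0],-0.36],[[0,0,0],[5,0,0],-0.36]]}}

```text
time_s: 22.35
tcp_pos: [0.3877, -0.1919, 0.2142]
ee_rot: [0.0, 0.707, 0.707, -0.002]
force: [0.3, -0.5, -0.2]
finger_gap: 0.0295
finger_force: 0.0
```

```bash
cat >> h.py <<'E'
def boards(n="side"):
    c=cam(n); W=cloud(c); x,y,z=np.moveaxis(W,-1,0)
    s=(x>.37)&(x<.5)&(y>-.26)&(y<.03)&(z>.112)&(z<.17)
    p=W[s]; b=np.c_[(p-O)@N,p[:,1]-O[1],(p-O)@Z]*1000
    b=b[(b[:,2]<125)&(abs(b[:,0]-4)<25)]
    for lo in range(-140,140,35):
        q=b[(b[:,1]>=lo)&(b[:,1]<lo+35)]
        if len(q)>8:
            print(lo,len(q),"n",np.percentile(q[:,0],[5,50,95]).round(1),"y",np.percentile(q[:,1],[2,98]).round(1),"ztop",np.percentile(q[:,2],[2,98]).round(1))
    return c
E
python3 -c "
from h import *
st(); boards('side'); print(); boards('top'); r=go([.5187,.3247,.140])"
```

```text
{'time_s': 22.35, 'tcp_pos': [0.3877, -0.1919, 0.2142], 'ee_rot': [0.0004, 0.7071, 0.7072, -0.0015], 'force': [0.2552, -0.4506, -0.2462], 'finger_gap': 0.0295, 'finger_force': 0.0}
-105 55 n [-3.7  3.1  4.8] y [-101.3  -70.2] ztop [ 65.5 109.9]
-70 67 n [-3.5  0.9  4.7] y [-66.8 -48.8] ztop [ 66.3 109.1]

-70 73 n [-0.3  6.8  8.5] y [-68.9 -51.8] ztop [ 65.7 111. ]
tool shift [515.4 131.5  72.6] y axis [ 1.     0.004 -0.001]
```

>>> {"method": "arm_command", "body": {"moves": [[[36,9,0],[0,0,0],-0.36],[[36,9,0],[0,0,0],-0.36],[[36,9,0],[0,0,0],-0.36],[[36,9,0],[0,0,0],-0.36],[[36,9,0],[0,0,0],-0.36],[[36,9,0],[0,0,0],-0.36],[[36,9,0],[0,0,0],-0.36],[[36,9,0],[0,0,0],-0.36],[[36,9,0],[0,0,0],-0.36],[[36,9,0],[0,0,0],-0.36]]}}

```text
time_s: 23.28
tcp_pos: [0.4761, 0.1704, 0.2123]
ee_rot: [-0.0, 0.707, 0.707, 0.0]
force: [-0.0, 0.1, 0.9]
finger_gap: 0.0304
finger_force: 0.0
```

>>> {"method": "arm_command", "body": {"moves": [[[36,9,0],[0,0,0],-0.36],[[36,9,0],[0,0,0],-0.36],[[36,9,0],[0,0,0],-0.36],[[36,9,0],[0,0,0],-0.36],[[11,5,0],[0,0,0],-0.36],[[0,0,35],[0,0,-7],-0.36],[[0,0,37],[0,0,0],-0.36],[[0,0,0],[0,0,0],-0.36],[[0,0,0],[0,0,0],-0.36],[[0,0,0],[0,0,0],-0.36]]}}

```text
time_s: 24.12
tcp_pos: [0.5182, 0.3236, 0.142]
ee_rot: [0.0, 0.663, 0.749, 0.001]
force: [0.1, 0.0, -0.4]
finger_gap: 0.0299
finger_force: 0.0
```

```bash
python3 -c "
from h import *
st(); go([.5187,.3247,.0835])"
```

```text
{'time_s': 24.1167, 'tcp_pos': [0.5182, 0.3236, 0.142], 'ee_rot': [0.0001, 0.6626, 0.749, 0.0008], 'force': [0.1085, 0.0001, -0.3827], 'finger_gap': 0.0299, 'finger_force': 0.0}
tool shift [ 0.9  0.5 58.5] y axis [0.993 0.122 0.001]
```

>>> {"method": "arm_command", "body": {"moves": [[[1,0,25],[0,0,0],-0.36],[[0,0,25],[0,0,0],-0.36],[[0,0,8],[0,0,0],-0.36],[[0,0,0],[0,0,0],-0.36],[[0,0,0],[0,0,0],-1],[[0,0,0],[0,0,0],-1],[[0,0,0],[0,0,0],-1],[[0,0,0],[0,0,0],-1],[[0,0,0],[0,0,0],-1],[[0,0,0],[0,0,0],-1]]}}

```text
time_s: 24.95
tcp_pos: [0.5189, 0.3255, 0.0846]
ee_rot: [0.001, 0.662, 0.749, 0.001]
force: [-1.1, -0.6, 6.2]
finger_gap: 0.008
finger_force: 30.0
```

>>> {"method": "arm_command", "body": {"moves": [[[0,0,-10],[0,0,0],-1],[[0,0,-15],[0,0,0],-1],[[0,0,-20],[0,0,0],-1],[[0,0,-30],[0,0,0],-1],[[0,0,-30],[0,0,0],-1],[[0,0,-30],[0,0,0],-1],[[0,0,0],[0,0,7],-1],[[0,0,0],[0,0,0],-1]]}}

```text
time_s: 25.62
tcp_pos: [0.519, 0.3257, 0.2212]
ee_rot: [0.001, 0.707, 0.707, 0.003]
force: [0.1, -0.2, -0.9]
finger_gap: 0.0076
finger_force: 30.0
```

>>> {"method": "arm_command", "body": {"moves": [[[-36,-8,0],[0,0,0],-1],[[-36,-8,0],[0,0,0],-1],[[-36,-8,0],[0,0,0],-1],[[-36,-8,0],[0,0,0],-1],[[-36,-8,0],[0,0,0],-1],[[-36,-8,0],[0,0,0],-1],[[-36,-8,0],[0,0,0],-1],[[-36,-8,0],[0,0,0],-1],[[-36,-8,0],[0,0,0],-1],[[-36,-8,0],[0,0,0],-1]]}}

```text
time_s: 26.45
tcp_pos: [0.4359, -0.0362, 0.2163]
ee_rot: [-0.001, 0.706, 0.709, -0.001]
force: [0.7, -0.4, 0.0]
finger_gap: 0.0078
finger_force: 30.0
```

>>> {"method": "arm_command", "body": {"moves": [[[-36,-8,0],[0,0,0],-1],[[-36,-8,0],[0,0,0],-1],[[-8,-4,0],[0,0,0],-1],[[0,0,0],[-5,0,0],-1],[[0,0,0],[-5,0,0],-1],[[0,0,0],[-5,0,0],-1],[[0,0,0],[-5,0,0],-1],[[0,0,0],[0,0,0],-1],[[0,0,0],[0,0,0],-1]]}}

```text
time_s: 27.2
tcp_pos: [0.4165, -0.1144, 0.2163]
ee_rot: [0.121, 0.696, 0.697, 0.122]
force: [-0.6, -0.4, -0.9]
finger_gap: 0.0077
finger_force: 30.0
```

```bash
python3 -c "
from h import *
st(); r=go(bedtcp(0,.008,.03)); print(r.apply([0,0,1]).round(4))"
```

```text
{'time_s': 27.2, 'tcp_pos': [0.4165, -0.1144, 0.2163], 'ee_rot': [0.1212, 0.6964, 0.6968, 0.1221], 'force': [-0.5805, -0.352, -0.8586], 'finger_gap': 0.0077, 'finger_force': 29.9992}
tool shift [ -1.2 -19.1  61.7] y axis [0.941 0.    0.339]
[ 0.339   0.0014 -0.9408]
```

>>> {"method": "arm_command", "body": {"moves": [[[-1,0,20],[0,0,0],-1],[[0,-19,20],[0,0,0],-1],[[0,0,22],[0,0,0],-1],[[0,0,15],[0,0,0],-1],[[0,-3,7],[0,0,0],-1],[[0,-2,4],[0,0,0],-1],[[0,0,0],[0,0,0],-1],[[0,0,0],[0,0,0],-1]]}}

```text
time_s: 27.87
tcp_pos: [0.4262, -0.1163, 0.1274]
ee_rot: [0.123, 0.696, 0.697, 0.123]
force: [-0.1, -0.8, 0.5]
finger_gap: 0.0078
finger_force: 30.0
```

```bash
python3 -c "
from h import *
st(); r=go(bedtcp(0,0,0))"
```

```text
{'time_s': 27.8667, 'tcp_pos': [0.4262, -0.1163, 0.1274], 'ee_rot': [0.1228, 0.6957, 0.697, 0.1229], 'force': [-0.1396, -0.8129, 0.456], 'finger_gap': 0.0078, 'finger_force': 29.9992}
tool shift [ 0.8 -6.   4.8] y axis [0.94  0.002 0.342]
```

Identical to last time, so I repeat the same finish.

>>> {"method": "arm_command", "body": {"moves": [[[0,-3,0],[0,0,0],-1],[[0,-2,0],[0,0,0],-1],[[0,0,3],[0,0,0],-1],[[0,0,1],[0,0,0],-1],[[0,-1,1],[0,0,0],-1],[[0,-1,1],[0,0,0],-1],[[0,0,0],[0,0,0],-1]]}}

```text
time_s: 28.45
tcp_pos: [0.4223, -0.1166, 0.1211]
ee_rot: [0.124, 0.696, 0.697, 0.124]
force: [-5.9, 2.8, 13.8]
finger_gap: 0.0082
finger_force: 30.0
```

>>> {"method": "arm_command", "body": {"moves": [[[0,0,0],[0,0,0],-0.5],[[0,0,0],[0,0,0],-0.5],[[0,0,0],[0,0,0],-0.5],[[0,0,-15],[0,0,0],-0.5],[[0,0,-25],[0,0,0],-0.5],[[0,0,-30],[0,0,0],-0.5],[[0,0,-30],[5,0,0],-0.36],[[0,0,0],[5,0,0],-0.36],[[0,0,0],[5,0,0],-0.36],[[0,0,0],[5,0,0],-0.36]]}}

```text
time_s: 29.28
tcp_pos: [0.3875, -0.1167, 0.2142]
ee_rot: [0.0, 0.707, 0.707, -0.001]
force: [0.1, -0.1, 0.2]
finger_gap: 0.0298
finger_force: 0.0
```

```bash
python3 -c "
from h import *
st(); boards('side'); print(); boards('top'); r=go([.560,.330,.140])"
```

```text
{'time_s': 29.2833, 'tcp_pos': [0.3875, -0.1167, 0.2142], 'ee_rot': [0.0005, 0.707, 0.7073, -0.0012], 'force': [0.1415, -0.0591, 0.1912], 'finger_gap': 0.0298, 'finger_force': 0.0}
-105 46 n [-4.2  2.1  4.9] y [-100.6  -70.1] ztop [ 66.6 110.4]
-70 59 n [-3.1  1.8  4.6] y [-68.6 -50. ] ztop [ 66.9 110. ]
-35 44 n [-3.4  3.4  5. ] y [-24.5  -1.3] ztop [ 67.  109.6]
0 86 n [-3.5  1.5  4.9] y [ 2.  26.6] ztop [ 68.2 110.4]

tool shift [445.7 172.7  72.5] y axis [ 1.     0.003 -0.001]
```

>>> {"method": "arm_command", "body": {"moves": [[[34,13,0],[0,0,0],-0.36],[[34,13,0],[0,0,0],-0.36],[[34,13,0],[0,0,0],-0.36],[[34,13,0],[0,0,0],-0.36],[[34,13,0],[0,0,0],-0.36],[[34,13,0],[0,0,0],-0.36],[[34,13,0],[0,0,0],-0.36],[[34,13,0],[0,0,0],-0.36],[[34,13,0],[0,0,0],-0.36],[[34,13,0],[0,0,0],-0.36]]}}

```text
time_s: 30.22
tcp_pos: [0.516, 0.2252, 0.2123]
ee_rot: [-0.0, 0.707, 0.708, 0.0]
force: [0.5, -0.8, -0.1]
finger_gap: 0.0302
finger_force: 0.0
```

>>> {"method": "arm_command", "body": {"moves": [[[34,13,0],[0,0,0],-0.36],[[34,13,0],[0,0,0],-0.36],[[34,13,0],[0,0,0],-0.36],[[4,4,0],[0,0,0],-0.36],[[0,0,35],[0,0,-7],-0.36],[[0,0,37],[0,0,0],-0.36],[[0,0,0],[0,0,0],-0.36],[[0,0,0],[0,0,0],-0.36],[[0,0,0],[0,0,0],-0.36]]}}

```text
time_s: 30.97
tcp_pos: [0.5599, 0.3294, 0.1423]
ee_rot: [0.0, 0.663, 0.749, 0.001]
force: [0.3, -0.4, 0.3]
finger_gap: 0.0298
finger_force: 0.0
```

```bash
python3 -c "
from h import *
st(); go([.560,.3297,.0835])"
```

```text
{'time_s': 30.9667, 'tcp_pos': [0.5599, 0.3294, 0.1423], 'ee_rot': [0.0002, 0.6627, 0.7489, 0.0007], 'force': [0.2876, -0.398, 0.3353], 'finger_gap': 0.0298, 'finger_force': 0.0}
tool shift [ 0.2  0.  58.8] y axis [0.993 0.122 0.001]
```

>>> {"method": "arm_command", "body": {"moves": [[[0,0,25],[0,0,0],-0.36],[[0,0,25],[0,0,0],-0.36],[[0,0,8],[0,0,0],-0.36],[[0,0,0],[0,0,0],-0.36],[[0,0,0],[0,0,0],-1],[[0,0,0],[0,0,0],-1],[[0,0,0],[0,0,0],-1],[[0,0,0],[0,0,0],-1],[[0,0,0],[0,0,0],-1],[[0,0,0],[0,0,0],-1]]}}

```text
time_s: 31.8
tcp_pos: [0.5607, 0.3306, 0.0848]
ee_rot: [0.001, 0.662, 0.749, 0.002]
force: [-0.1, -0.6, 6.3]
finger_gap: 0.008
finger_force: 30.0
```

>>> {"method": "arm_command", "body": {"moves": [[[0,0,-10],[0,0,0],-1],[[0,0,-15],[0,0,0],-1],[[0,0,-20],[0,0,0],-1],[[0,0,-30],[0,0,0],-1],[[0,0,-30],[0,0,0],-1],[[0,0,-30],[0,0,0],-1],[[0,0,0],[0,0,7],-1],[[0,0,0],[0,0,0],-1]]}}

```text
time_s: 32.47
tcp_pos: [0.5609, 0.3307, 0.2214]
ee_rot: [0.001, 0.707, 0.707, 0.003]
force: [-0.2, -0.7, -1.2]
finger_gap: 0.0075
finger_force: 30.0
```

>>> {"method": "arm_command", "body": {"moves": [[[-36,-14,0],[0,0,0],-1],[[-36,-14,0],[0,0,0],-1],[[-36,-14,0],[0,0,0],-1],[[-36,-14,0],[0,0,0],-1],[[-36,-14,0],[0,0,0],-1],[[-36,-14,0],[0,0,0],-1],[[-36,-14,0],[0,0,0],-1],[[-36,-14,0],[0,0,0],-1],[[-36,-14,0],[0,0,0],-1],[[-36,-14,0],[0,0,0],-1]]}}

```text
time_s: 33.3
tcp_pos: [0.4174, -0.0311, 0.2163]
ee_rot: [-0.001, 0.705, 0.709, -0.001]
force: [0.1, -1.4, -0.0]
finger_gap: 0.0078
finger_force: 30.0
```

>>> {"method": "arm_command", "body": {"moves": [[[-10,-1,0],[0,0,0],-1],[[0,0,0],[-5,0,0],-1],[[0,0,0],[-5,0,0],-1],[[0,0,0],[-5,0,0],-1],[[0,0,0],[-5,0,0],-1],[[0,0,0],[0,0,0],-1],[[0,0,0],[0,0,0],-1]]}}

```text
time_s: 33.88
tcp_pos: [0.4173, -0.0396, 0.2164]
ee_rot: [0.121, 0.696, 0.697, 0.122]
force: [0.6, 0.1, 0.6]
finger_gap: 0.0078
finger_force: 30.0
```

```bash
python3 -c "
from h import *
st(); r=go(bedtcp(.075,.008,.03)); print(r.apply([0,0,1]).round(4))"
```

```text
{'time_s': 33.8833, 'tcp_pos': [0.4173, -0.0396, 0.2164], 'ee_rot': [0.1213, 0.6961, 0.697, 0.122], 'force': [0.5772, 0.0521, 0.6474], 'finger_gap': 0.0078, 'finger_force': 29.9998}
tool shift [ -0.9 -19.9  61.5] y axis [0.941 0.001 0.339]
[ 0.339   0.0011 -0.9408]
```

>>> {"method": "arm_command", "body": {"moves": [[[-1,0,20],[0,0,0],-1],[[0,-20,20],[0,0,0],-1],[[0,0,22],[0,0,0],-1],[[0,0,15],[0,0,0],-1],[[0,-3,7],[0,0,0],-1],[[0,-2,4],[0,0,0],-1],[[0,0,0],[0,0,0],-1],[[0,0,0],[0,0,0],-1]]}}

```text
time_s: 34.55
tcp_pos: [0.4261, -0.0412, 0.1272]
ee_rot: [0.123, 0.696, 0.697, 0.123]
force: [-0.3, 0.3, 0.2]
finger_gap: 0.008
finger_force: 30.0
```

>>> {"method": "arm_command", "body": {"moves": [[[0,-3,0],[0,0,0],-1],[[0,-2,0],[0,0,0],-1],[[0,0,3],[0,0,0],-1],[[0,0,1],[0,0,0],-1],[[0,-1,1],[0,0,0],-1],[[0,-1,1],[0,0,0],-1],[[0,0,0],[0,0,0],-1]]}}

```text
time_s: 35.13
tcp_pos: [0.4223, -0.0415, 0.1212]
ee_rot: [0.124, 0.696, 0.697, 0.124]
force: [-8.9, 2.6, 16.6]
finger_gap: 0.0081
finger_force: 30.0
```

>>> {"method": "arm_command", "body": {"moves": [[[0,0,0],[0,0,0],-0.5],[[0,0,0],[0,0,0],-0.5],[[0,0,0],[0,0,0],-0.5],[[0,0,-15],[0,0,0],-0.5],[[0,0,-25],[0,0,0],-0.5],[[0,0,-35],[0,0,0],-0.5],[[0,0,-40],[5,0,0],-0.2],[[0,0,0],[5,0,0],-0.2],[[0,0,0],[5,0,0],-0.2],[[0,0,0],[5,0,0],-0.2]]}}

```text
time_s: 35.97
tcp_pos: [0.3823, -0.0416, 0.2282]
ee_rot: [0.001, 0.707, 0.707, -0.001]
force: [-0.8, 0.2, 0.0]
finger_gap: 0.0376
finger_force: 0.0
```

```bash
python3 -c "
from h import *
st(); c=boards('side'); print(); t=boards('top'); r=go([.597,.080,.230])
wood('side',(.38,.56,-.46,-.33,.012,.05))
cv2.imwrite('pics/s4.png',np.hstack([cv2.resize(c['color'][100:300,220:420],(400,400)),cv2.resize(t['color'][140:280,270:410],(400,400))]))
W=cloud(t);H,S,V=hsv(t);m=((H<5)|(H>175))&(S>150)&(V>90)&(W[...,2]>.12)&(W[...,0]>.57)&(W[...,0]<.65)&(abs(W[...,1]-.08)<.06);p=W[m];print(p.mean(0),p.min(0),p.max(0))
"
```

```text
{'time_s': 35.9667, 'tcp_pos': [0.3823, -0.0416, 0.2282], 'ee_rot': [0.0006, 0.7069, 0.7073, -0.0007], 'force': [-0.7617, 0.1838, 0.002], 'finger_gap': 0.0376, 'finger_force': 0.0}
-105 51 n [-3.5  3.3  4.8] y [-102.1  -70.9] ztop [ 65.2 109.4]
-70 53 n [-3.3  1.   4.2] y [-69.4 -49.1] ztop [ 75.3 108.7]
-35 47 n [-3.1  3.4  5. ] y [-24.1  -0.8] ztop [ 65.1 110.1]
0 77 n [-3.5  1.8  4.8] y [ 2.5 26.1] ztop [ 67.8 109.4]
35 40 n [-3.  3.  5.] y [50.7 69.9] ztop [ 65.5 110. ]
70 101 n [-3.3  2.2  5.2] y [ 71.2 101.3] ztop [ 67.3 110.1]

-105 129 n [-0.2  6.9  8.5] y [-101.5  -71.1] ztop [ 64.5 110.7]
-70 61 n [-0.8  6.6  8.7] y [-70.  -53.6] ztop [ 67.4 110. ]
tool shift [120.8 214.   -4.3] y axis [ 1.     0.002 -0.002]
80 [ 0.4428 -0.3903  0.0218] ((455.22430419921875, -384.0739440917969), (78.10659790039062, 29.947927474975586), 18.735794067382812)
[0.59664906 0.08032231 0.15639115] [0.58887083 0.041688   0.14644164] [0.60770724 0.11797716 0.1633249 ]
```

View pics/s4.png

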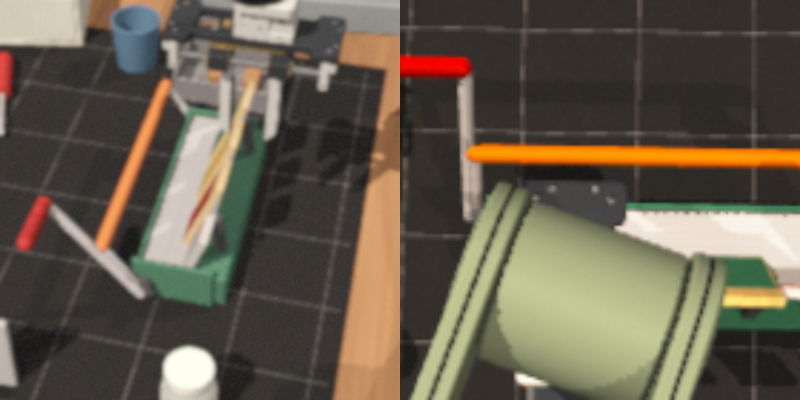

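All three boards stand flat side by side (left half of picture, about 185–265, 75–245); lever at rest with the handle at (35,222). Now the handle.

>>> {"method": "arm_command", "body": {"moves": [[[17,30,0],[0,0,0],-0.2],[[17,30,0],[0,0,0],-0.2],[[17,30,0],[0,0,0],-0.2],[[17,30,0],[0,0,0],-0.2],[[17,30,0],[0,0,0],-0.2],[[17,30,0],[0,0,0],-0.2],[[17,30,0],[0,0,0],-0.2],[[2,4,0],[0,0,0],-0.2],[[0,0,0],[0,0,0],-0.2],[[0,0,0],[0,0,0],-0.2]]}}

```text
time_s: 36.95
tcp_pos: [0.594, 0.0796, 0.2262]
ee_rot: [-0.0, 0.707, 0.707, -0.0]
force: [-1.2, 0.1, -0.3]
finger_gap: 0.038
finger_force: 0.0
```

```bash
python3 -c "
from h import *
st(); go([.597,.080,.131])
# arc plan: tool (y=world x, z=-world z) shifts for phi steps
P=lambda f: np.array([.488+.17*np.cos(f+.873),.02+.17*np.sin(f+.873)])
ph=np.r_[np.arange(0,1.21,.06)]
q=np.array([P(f) for f in ph])*1000; d=np.diff(q,axis=0)
for f,a in zip(ph[1:],d): print(round(f,2),'y %.1f z %.1f'%(a[0],-a[1]))
print(q[0],q[-1])
"
```

```text
{'time_s': 36.95, 'tcp_pos': [0.594, 0.0796, 0.2262], 'ee_rot': [-0.0004, 0.7068, 0.7074, -0.0005], 'force': [-1.1891, 0.0744, -0.286], 'finger_gap': 0.038, 'finger_force': 0.0}
tool shift [ 0.4  3.1 95.2] y axis [ 1.     0.001 -0.001]
0.06 y -8.0 z -6.3
0.12 y -8.4 z -5.8
0.18 y -8.7 z -5.3
0.24 y -9.0 z -4.8
0.3 y -9.3 z -4.2
0.36 y -9.5 z -3.7
0.42 y -9.7 z -3.1
0.48 y -9.9 z -2.5
0.54 y -10.0 z -1.9
0.6 y -10.1 z -1.3
0.66 y -10.2 z -0.7
0.72 y -10.2 z -0.1
0.78 y -10.2 z 0.5
0.84 y -10.1 z 1.1
0.9 y -10.0 z 1.7
0.96 y -9.9 z 2.3
1.02 y -9.8 z 2.9
1.08 y -9.6 z 3.5
1.14 y -9.3 z 4.1
1.2 y -9.1 z 4.6
[597.23021257 150.26419563] [406.16909272 169.0090689 ]
```

>>> {"method": "arm_command", "body": {"moves": [[[0,3,30],[0,0,0],-0.2],[[0,0,30],[0,0,0],-0.2],[[0,0,25],[0,0,0],-0.2],[[0,0,10],[0,0,0],-0.2],[[0,0,0],[0,0,0],-0.2],[[0,0,0],[0,0,0],-1],[[0,0,0],[0,0,0],-1],[[0,0,0],[0,0,0],-1],[[0,0,0],[0,0,0],-1],[[0,0,0],[0,0,0],-1]]}}

```text
time_s: 37.78
tcp_pos: [0.5974, 0.0798, 0.1337]
ee_rot: [-0.0, 0.707, 0.708, -0.001]
force: [-6.7, -1.3, 6.8]
finger_gap: 0.0174
finger_force: 30.0
```

>>> {"method": "arm_command", "body": {"moves": [[[0,0,0],[0,0,0],-1],[[0,0,0],[0,0,0],-1],[[0,0,0],[0,0,0],-1]]}}

```text
time_s: 38.03
tcp_pos: [0.5974, 0.0798, 0.1337]
ee_rot: [-0.0, 0.707, 0.708, -0.001]
force: [-6.5, -2.1, 6.5]
finger_gap: 0.0167
finger_force: 30.0
```

>>> {"method": "arm_command", "body": {"moves": [[[0,-8,-6.3],[0,0,0],-1],[[0,-8.4,-5.8],[0,0,0],-1],[[0,-8.7,-5.3],[0,0,0],-1],[[0,-9,-4.8],[0,0,0],-1],[[0,-9.3,-4.2],[0,0,0],-1],[[0,-9.5,-3.7],[0,0,0],-1],[[0,-9.7,-3.1],[0,0,0],-1],[[0,-9.9,-2.5],[0,0,0],-1],[[0,-10,-1.9],[0,0,0],-1],[[0,-10.1,-1.3],[0,0,0],-1]]}}

```text
time_s: 38.87
tcp_pos: [0.5131, 0.0798, 0.1765]
ee_rot: [0.007, 0.707, 0.707, 0.007]
force: [11.1, -0.1, 5.4]
finger_gap: 0.0173
finger_force: 30.0
```

```bash
cat >> h.py <<'E'
def phi():
    o=st(); p=o["tcp_pos"]; x=p[0]-.488; z=p[2]+.019-.02; print("phi",np.arctan2(z,x)-.873,"r",np.hypot(x,z))
E
python3 -c "
from h import *
phi()"
```

```text
{'time_s': 38.8667, 'tcp_pos': [0.5131, 0.0798, 0.1765], 'ee_rot': [0.0074, 0.7068, 0.7073, 0.0073], 'force': [11.1247, -0.0991, 5.3965], 'finger_gap': 0.0173, 'finger_force': 30.0035}
phi 0.5560108591179327 r 0.17727355808327386
```

>>> {"method": "arm_command", "body": {"moves": [[[0,-10.2,-0.7],[0,0,0],-1],[[0,-10.2,-0.1],[0,0,0],-1],[[0,-10.2,0.5],[0,0,0],-1],[[0,-10.1,1.1],[0,0,0],-1],[[0,-10,1.7],[0,0,0],-1],[[0,-9.9,2.3],[0,0,0],-1],[[0,-9.8,2.9],[0,0,0],-1],[[0,-9.6,3.5],[0,0,0],-1],[[0,-5,2.1],[0,0,0],-1],[[0,0,0],[0,0,0],-1]]}}

```text
time_s: 39.7
tcp_pos: [0.4272, 0.0799, 0.1646]
ee_rot: [0.007, 0.707, 0.708, 0.007]
force: [2.6, 0.5, 17.1]
finger_gap: 0.0172
finger_force: 30.0
```

```bash
python3 -c "
from h import *
phi()"
```

```text
{'time_s': 39.7, 'tcp_pos': [0.4272, 0.0799, 0.1646], 'ee_rot': [0.0067, 0.7066, 0.7075, 0.0066], 'force': [2.612, 0.4713, 17.0793], 'finger_gap': 0.0172, 'finger_force': 30.0015}
phi 1.0534917535978237 r 0.17456246246456655
```

>>> {"method": "arm_command", "body": {"moves": [[[0,-5,1],[0,0,0],-1],[[0,-5,1.5],[0,0,0],-1],[[0,-4,1.5],[0,0,0],-1],[[0,-4,1.8],[0,0,0],-1],[[0,0,0],[0,0,0],-1],[[0,0,0],[0,0,0],-1]]}}

```text
time_s: 40.2
tcp_pos: [0.4098, 0.0801, 0.1571]
ee_rot: [0.006, 0.707, 0.707, 0.007]
force: [7.0, 0.1, 7.6]
finger_gap: 0.0171
finger_force: 30.0
```

```bash
python3 -c "
from h import *
phi()
c=cam('side'); cv2.imwrite('pics/s5.png',cv2.resize(c['color'][100:300,200:420],(660,600)))"
```

```text
{'time_s': 40.2, 'tcp_pos': [0.4098, 0.0801, 0.1571], 'ee_rot': [0.0064, 0.7067, 0.7074, 0.0069], 'force': [6.952, 0.1481, 7.5973], 'finger_gap': 0.0171, 'finger_force': 30.0004}
phi 1.1623698707019632 r 0.1746271225099495
```

View pics/s5.png

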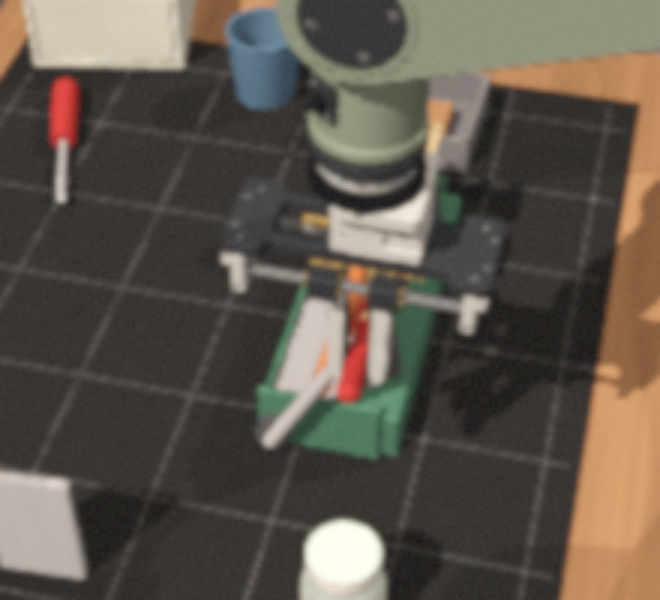

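The lever is nearly closed, handle at (355,365) in the crop between the fingers. A few more small steps until the bar contacts.

>>> {"method": "arm_command", "body": {"moves": [[[0,-2,0.8],[0,0,0],-1],[[0,-2,1],[0,0,0],-1],[[0,-2,1],[0,0,0],-1],[[0,-1,0.5],[0,0,0],-1],[[0,0,0],[0,0,0],-1],[[0,0,0],[0,0,0],-1]]}}

```text
time_s: 40.75
tcp_pos: [0.4074, 0.0801, 0.1558]
ee_rot: [0.01, 0.707, 0.707, 0.011]
force: [14.5, 1.7, 7.3]
finger_gap: 0.0172
finger_force: 30.0
```

```bash
python3 -c "
from h import *
phi()"
```

```text
{'time_s': 40.75, 'tcp_pos': [0.4074, 0.0801, 0.1558], 'ee_rot': [0.01, 0.7068, 0.7073, 0.0107], 'force': [14.4717, 1.7215, 7.2807], 'finger_gap': 0.0172, 'finger_force': 30.0024}
phi 1.177804856696813 r 0.1745748775832055
```

>>> {"method": "arm_command", "body": {"moves": [[[0,-2,1],[0,0,0],-1],[[0,-2,1],[0,0,0],-1],[[0,-1,0.5],[0,0,0],-1],[[0,0,0],[0,0,0],-1],[[0,0,0],[0,0,0],-1],[[0,0,0],[0,0,0],-1]]}}

```text
time_s: 41.25
tcp_pos: [0.4072, 0.0801, 0.1557]
ee_rot: [0.014, 0.707, 0.707, 0.015]
force: [20.5, 2.0, 8.3]
finger_gap: 0.0172
finger_force: 30.0
```

```bash
python3 -c "
from h import *
phi()"
```

```text
{'time_s': 41.25, 'tcp_pos': [0.4072, 0.0801, 0.1557], 'ee_rot': [0.0138, 0.7068, 0.7071, 0.0147], 'force': [20.4871, 1.9819, 8.2567], 'finger_gap': 0.0172, 'finger_force': 30.0034}
phi 1.179158281294215 r 0.17451881994715523
```

>>> {"method": "arm_command", "body": {"moves": [[[0,-2,0.5],[0,0,0],-1],[[0,-2,0.5],[0,0,0],-1],[[0,0,0],[0,0,0],-1],[[0,0,0],[0,0,0],-1],[[0,0,0],[0,0,0],-1],[[0,0,0],[0,0,0],-1],[[0,0,0],[0,0,0],-1],[[0,0,0],[0,0,0],-1],[[0,0,0],[0,0,0],-1],[[0,0,0],[0,0,0],-1]]}}

```text
time_s: 42.08
tcp_pos: [0.4071, 0.0801, 0.1557]
ee_rot: [0.017, 0.707, 0.707, 0.018]
force: [30.2, 2.9, 3.2]
finger_gap: 0.0174
finger_force: 30.0
```

```bash
python3 -c "
from h import *
phi()
for n in('top','side'):
    c=cam(n); W=cloud(c); H,S,V=hsv(c); x,y,z=np.moveaxis(W,-1,0)
    m=(H>5)&(H<20)&(S>190)&(V>110)&(x>.38)&(x<.56)&(y>-.29)&(y<.05)&(z>.06)&(z<.2)
    p=W[m]; print(n,len(p)); 
    if len(p)>10:
        b=np.c_[(p-O)@N,p[:,1]-O[1],(p-O)@Z]*1000; print(np.median(b,0),np.percentile(b[:,0],[5,95]),np.percentile(b[:,1],[2,98]),np.median(p,0))
        for lo in (-160,-80,0,80):
            q=b[(b[:,1]>=lo)&(b[:,1]<lo+80)]
            if len(q)>8: print(lo,len(q),np.median(q,0).round(1),q[:,0].max().round(1))
"
```

```text
{'time_s': 42.0833, 'tcp_pos': [0.4071, 0.0801, 0.1557], 'ee_rot': [0.0169, 0.7069, 0.7069, 0.018], 'force': [30.2275, 2.8735, 3.221], 'finger_gap': 0.0174, 'finger_force': 30.0026}
phi 1.1795006793714438 r 0.17456010721412835
top 753
[17.25941029 -0.57210795 41.04752616] [ 9.03921722 23.00203731] [-153.33154591  149.03255548] [ 0.44556439 -0.11607211  0.09444081]
-160 177 [  17.6 -121.4   40.8] 24.4
-80 197 [ 17.1 -40.5  40.8] 23.9
0 198 [16.5 43.3 41.2] 24.1
80 178 [ 17.5 117.1  41.1] 24.3
side 0
```

>>> {"method": "arm_command", "body": {"moves": [[[0,0,0],[0,0,0],-1],[[0,3,-1.2],[0,0,0],-1],[[0,3,-1.2],[0,0,0],-1],[[0,3,-1.1],[0,0,0],-1],[[0,3.5,-1.6],[0,0,0],-1],[[0,3.5,-1.7],[0,0,0],-1],[[0,4,-1.8],[0,0,0],-1],[[0,4,-1.5],[0,0,0],-1],[[0,5,-1.5],[0,0,0],-1],[[0,5,-1],[0,0,0],-1]]}}

```text
time_s: 43.02
tcp_pos: [0.4246, 0.0802, 0.1633]
ee_rot: [0.003, 0.707, 0.708, 0.004]
force: [-2.6, 0.1, 23.6]
finger_gap: 0.0172
finger_force: 30.0
```

>>> {"method": "arm_command", "body": {"moves": [[[0,5,-2.1],[0,0,0],-1],[[0,4.8,-1.7],[0,0,0],-1],[[0,4.8,-1.8],[0,0,0],-1],[[0,4.9,-1.4],[0,0,0],-1],[[0,4.9,-1.5],[0,0,0],-1],[[0,5,-1.1],[0,0,0],-1],[[0,4.9,-1.2],[0,0,0],-1],[[0,5,-0.8],[0,0,0],-1],[[0,5,-0.9],[0,0,0],-1],[[0,5,-0.5],[0,0,0],-1]]}}

```text
time_s: 43.85
tcp_pos: [0.4721, 0.0801, 0.1724]
ee_rot: [0.002, 0.707, 0.707, 0.002]
force: [3.1, 1.4, 6.5]
finger_gap: 0.0168
finger_force: 30.0
```

>>> {"method": "arm_command", "body": {"moves": [[[0,5.1,-0.6],[0,0,0],-1],[[0,5.1,-0.2],[0,0,0],-1],[[0,5.1,-0.3],[0,0,0],-1],[[0,5.1,0.1],[0,0,0],-1],[[0,5.1,0],[0,0,0],-1],[[0,5.1,0.3],[0,0,0],-1],[[0,5.1,0.4],[0,0,0],-1],[[0,5.1,0.6],[0,0,0],-1],[[0,5,0.7],[0,0,0],-1],[[0,5,0.9],[0,0,0],-1]]}}

```text
time_s: 44.68
tcp_pos: [0.5206, 0.0801, 0.1674]
ee_rot: [-0.001, 0.707, 0.707, -0.001]
force: [2.4, 1.9, 0.1]
finger_gap: 0.0169
finger_force: 30.0
```

```bash
python3 -c "
from h import *
phi()"
```

```text
{'time_s': 44.6833, 'tcp_pos': [0.5206, 0.0801, 0.1674], 'ee_rot': [-0.0008, 0.7067, 0.7075, -0.0006], 'force': [2.3803, 1.8741, 0.1425], 'finger_gap': 0.0169, 'finger_force': 29.9978}
phi 0.5043409487461312 r 0.16958182970757782
```

>>> {"method": "arm_command", "body": {"moves": [[[0,5,1],[0,0,0],-1],[[0,4.9,1.2],[0,0,0],-1],[[0,4.9,1.5],[0,0,0],-1],[[0,4.8,1.5],[0,0,0],-1],[[0,4.8,1.8],[0,0,0],-1],[[0,4.7,1.9],[0,0,0],-1],[[0,4.7,2.1],[0,0,0],-1],[[0,4.6,2.1],[0,0,0],-1],[[0,4.5,2.4],[0,0,0],-1],[[0,4.5,2.4],[0,0,0],-1]]}}

```text
time_s: 45.52
tcp_pos: [0.5685, 0.0798, 0.15]
ee_rot: [-0.0, 0.707, 0.708, -0.0]
force: [1.8, -0.2, -1.2]
finger_gap: 0.0171
finger_force: 30.0
```

>>> {"method": "arm_command", "body": {"moves": [[[0,4.4,2.6],[0,0,0],-1],[[0,4.3,2.7],[0,0,0],-1],[[0,4.2,2.9],[0,0,0],-1],[[0,4.2,2.9],[0,0,0],-1],[[0,4,3.1],[0,0,0],-1],[[0,2,1.6],[0,0,0],-1],[[0,0,0],[0,0,0],-1],[[0,0,0],[0,0,0],-1]]}}

```text
time_s: 46.18
tcp_pos: [0.5915, 0.0796, 0.1344]
ee_rot: [0.0, 0.707, 0.707, -0.0]
force: [1.9, -1.9, -2.2]
finger_gap: 0.0172
finger_force: 30.0
```

```bash
python3 -c "
from h import *
phi()"
```

```text
{'time_s': 46.1833, 'tcp_pos': [0.5915, 0.0796, 0.1344], 'ee_rot': [0.0002, 0.7068, 0.7074, -0.0003], 'force': [1.8594, -1.9209, -2.1991], 'finger_gap': 0.0172, 'finger_force': 29.9988}
phi 0.03769714835073823 r 0.16881851459798236
```

>>> {"method": "arm_command", "body": {"moves": [[[0,2,1.5],[0,0,0],-1],[[0,2,1.5],[0,0,0],-1],[[0,2,1],[0,0,0],-1],[[0,1,1],[0,0,0],-1],[[0,0,0],[0,0,0],-1],[[0,0,0],[0,0,0],-1]]}}

```text
time_s: 46.68
tcp_pos: [0.5971, 0.0796, 0.1301]
ee_rot: [-0.001, 0.707, 0.707, -0.001]
force: [-5.5, -4.5, 4.3]
finger_gap: 0.0174
finger_force: 30.0
```

```bash
python3 -c "
from h import *
phi()"
```

```text
{'time_s': 46.6833, 'tcp_pos': [0.5971, 0.0796, 0.1301], 'ee_rot': [-0.0008, 0.7067, 0.7075, -0.0015], 'force': [-5.4719, -4.4629, 4.3213], 'finger_gap': 0.0174, 'finger_force': 30.0017}
phi -0.0038885885750381544 r 0.16907119310135973
```

On its stop (force has reversed). Release and lift away.

>>> {"method": "arm_command", "body": {"moves": [[[0,0,0],[0,0,0],-0.7],[[0,0,0],[0,0,0],-0.5],[[0,0,0],[0,0,0],-0.2],[[0,0,0],[0,0,0],-0.2],[[0,0,0],[0,0,0],-0.2],[[0,0,-20],[0,0,0],-0.2],[[0,0,-35],[0,0,0],-0.2],[[0,0,-35],[0,0,0],-0.2],[[0,0,-35],[0,0,0],-0.2],[[0,0,-20],[0,0,0],-0.2]]}}

```text
time_s: 47.52
tcp_pos: [0.6005, 0.0805, 0.2797]
ee_rot: [0.002, 0.707, 0.708, 0.003]
force: [-0.5, -0.4, 0.2]
finger_gap: 0.0376
finger_force: 0.0
```

>>> {"method": "arm_command", "body": {"moves": [[[36,0,0],[0,0,0],-0.2],[[36,0,0],[0,0,0],-0.2],[[36,0,0],[0,0,0],-0.2],[[36,0,0],[0,0,0],-0.2],[[36,0,0],[0,0,0],-0.2],[[0,0,0],[0,0,0],-0.2],[[0,0,0],[0,0,0],-0.2],[[0,0,0],[0,0,0],-0.2]]}}

```text
time_s: 48.18
tcp_pos: [0.5982, 0.2599, 0.2743]
ee_rot: [0.0, 0.707, 0.708, -0.0]
force: [-0.4, 0.7, -0.2]
finger_gap: 0.0373
finger_force: 0.0
```

```bash
python3 -c "
from h import *
st(); c=boards('side'); print(); t=boards('top')
wood('side',(.38,.56,-.46,-.33,.008,.05)); wood('top',(.38,.56,-.46,-.33,.008,.05))
for C in(c,t):
    W=cloud(C);H,S,V=hsv(C);m=((H<5)|(H>175))&(S>150)&(V>90)&(W[...,2]>.12)&(W[...,0]>.57)&(W[...,0]<.65)&(abs(W[...,1]-.08)<.06);p=W[m];print(len(p),p.mean(0) if len(p) else '')
cv2.imwrite('pics/e.png',np.hstack([cv2.resize(c['color'][100:400,180:420],(400,500)),cv2.resize(t['color'][140:280,290:500],(400,500))]))"
```

```text
{'time_s': 48.1833, 'tcp_pos': [0.5982, 0.2599, 0.2743], 'ee_rot': [0.0002, 0.7065, 0.7077, -0.0002], 'force': [-0.3817, 0.6811, -0.2427], 'finger_gap': 0.0373, 'finger_force': 0.0}
-105 49 n [-3.5  3.2  5. ] y [-99.5 -71.7] ztop [ 66.7 109.7]
-70 63 n [-3.4  1.7  4.6] y [-69.2 -47.8] ztop [ 66.8 109.2]
-35 41 n [-2.8  3.4  5.1] y [-24.2  -1. ] ztop [ 70.8 109.7]
0 79 n [-3.   2.2  5. ] y [ 0.7 27.1] ztop [ 68.2 109.1]
35 37 n [-3.5  3.6  5.2] y [49.2 68.3] ztop [ 69.7 109.9]
70 107 n [-2.9  2.3  5.1] y [ 70.3 101.8] ztop [ 67.1 109.7]

-105 131 n [0.2 7.2 8.5] y [-100.9  -71.6] ztop [ 63.7 111.9]
-70 88 n [-0.6  7.   8.3] y [-69.9 -51.6] ztop [ 64.5 112.3]
-35 101 n [0.7 7.  8.4] y [-25.5  -0.7] ztop [ 65.  111.3]
0 102 n [-0.1  7.1  8.7] y [ 0.9 24.2] ztop [ 63.9 111.1]
35 86 n [-0.7  7.1  8.3] y [49.9 68.6] ztop [ 65.4 110.9]
70 118 n [0.8 7.  8.2] y [70.7 99.1] ztop [ 66.8 111.7]
150 [ 0.4605 -0.3942  0.0223] ((460.0763854980469, -394.9178466796875), (38.655853271484375, 76.11965942382812), 88.19894409179688)
296 [ 0.4634 -0.3964  0.0254] ((463.7003479003906, -396.5745849609375), (35.372413635253906, 78.84374237060547), 85.5955581665039)
212 [0.59390457 0.08575484 0.15353466]
238 [0.596573   0.08028565 0.15673153]
```

View pics/e.png

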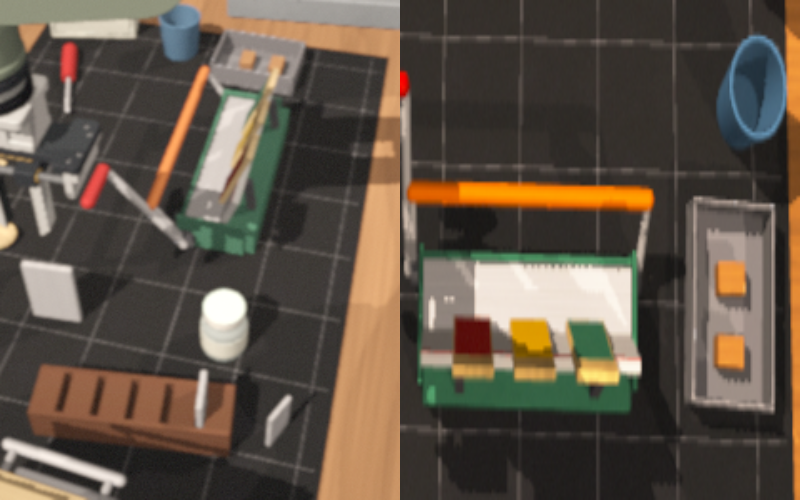

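The three boards are seated (right half at 472,350; 533,350; 592,350) and both offcuts are in the tray (732,278; 732,352). The lever is at rest, the scraper is in its slot and the jar is unmoved, so I hand it in.

```bash
python3 -c "
from h import *
print(robot.close_job())"
```

```text
the job is handed in; nothing more can be done
None
```

I handed the job in at about 48 s, with no verdict returned: both offcuts are in the tray, the red, yellow and green boards stand flat in the press and were pressed for over a second, the lever was eased back to rest, and the scraper and jar were left untouched.

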